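# Fetch the steel cup from behind the containers and restock the bay

## Robot

A 6-joint arm with a two-finger parallel gripper is mounted at the origin on the work surface. World frame = base frame: x ahead of the robot, y to its left, z up, the work surface at z = 0. Lengths are in m, angles in degrees, forces in N, time in s.
With the tool pointing down it reaches from about 0.4 to 0.825 m from the base axis. Payload 7 kg.
Tool frame: the origin (TCP) lies at the very end of the fingers, on their centre line; the grasp point (between the pads) lies 19 mm behind it (r.hold_point_z is the distance from the TCP to the grasp point, in m); z points along the fingers, y is the direction in which the jaws open and shut (so a half turn about z gives the same grasp; the last joint's range is limited). The gripper opens to 88 mm and grips with 3 to 60 N. Pads are 19 mm wide; open, the fingers measure 130 mm over their backs; the gripper's body (78 mm by 193 mm) begins 47 mm behind the grasp point.
Start: joints at [-60.155, 20.546, 0.682, 0, -70.136, -16.507], TCP at [0.156, -0.657, 0.227] pointing down, gripper open.
Joint ranges: [-176.03, 176.03], [-82.01, 121.73], [-58.28, 71.71], [-173.87, 95.51], [-174.79, -0.11], [-173.66, 173.66]. Speed limits (degrees/s): [136.94, 136.94, 172.46, 180, 180, 180].

## Interface

Orientations are given as [roll, pitch, yaw] about the fixed x, y, z axes, in that order (R = Rz(yaw) Ry(pitch) Rx(roll)).
In Python, from plant import r gives the robot as it stands. The module is installed in compiled form; this text tells all that it offers.
- The arm moves only by the shell command python3 -m inch 'ROWS' [FORCE]. ROWS is text: rows parted by semicolons, each of 7 numbers parted by spaces: the shift along the tool's x, y, z in m, then the turn, a rotation vector about the tool's x, y, z in rad, then the opening, from 0 (shut) to 1 (fully open). In form: tx ty tz ax ay az jaw; .... A call has 1 to 20 rows; each row shifts and turns the commanded pose from where the row before left it, along the tool's axes as they then stand; what a row does not reach is not made up. A row lasts 1/12 s, in which the tool goes at most 41.7 mm and 7.16 degrees, less where a joint would pass 70% of its speed; a pose out of reach is approached as far as the arm can. A call with a gripper value outside its range is refused whole. The fingers move at their own pace and stop on an object; FORCE is the grip in N (left out, the last holds). Time passes only in rows, so rows that do not move let the fingers close. It gives the time, the measured TCP pose, the force and the opening at its end, in the units of the state.
- r.get_state(): the state, without advancing time (a new reading comes with each control period).
- r.capture(name): name is "scene" or "top"; returns the picture (400x640x3 uint8, red, green, blue); there is no depth.
- r.camera_params(name): a dict with "vfov" (degrees; the focal length in pixels is half the picture's height over the tangent of half this angle, whatever the lens; pixels are square), "cx", "cy" (the principal point, pixels), "distortion" ([k1, k2, p1, p2, k3] as OpenCV has them; the pictures are not rectified), "R" (3x3) and "t" (3): a world point X has camera coordinates R X + t. Camera axes: x right, y down, z forward; pixel columns grow to the right and rows downward; lengths in m; the calibration is good to about 2 mm. A picture is of the moment at which its call begins. camera_params takes no time and is no camera call.
- r.close_job(): hands the job in, once; it reports no verdict.
Trained networks look in the newest picture that a camera, given by its name, has taken for a name from the list of things; names that differ only in an ending like _2 or _b are one class to them, and where a whole thing is asked for, a point or a joint stands for the part that bears it (a point fixed in the world has none). Each returns a list of dicts, best first, with "p" (0 to 1); they miss things now and then, are a little off and sometimes report something else, mostly with a low value. They report only what shows in the picture. A call takes as long as a camera call.
- r.recognise(target, camera): "xy" ([column, row] in pixels, amid what is visible of it).
The state is a dict: "time_s": time; "joints": joint angles; "qd": joint speeds; "joint_torque": joint torques, N m; "tcp_pos": TCP position; "eef_rot": TCP orientation; "contact_force": force on the tool from outside, world axes, zero at the start; "moment": the same for the moment, N m; "gripper_width": finger opening in m.
Only numpy, scipy, OpenCV 4.12 (cv2) and the standard library are available. Lean on these libraries where they do the work, as an engineer would, in place of code of your own. Each camera call takes 0.05 s, during which the arm holds its last target.

## Task

The small steel cup at the instrument packing table is hemmed in by three containers on the supply bay. Clear all three containers onto the side tray, then stand the cup in the middle of the round rubber seat in the instrument basket, and only then put every container back in the middle of its own rubber pad on the bay, the rectangular one squared up with its pad. Keep everything upright, set things down gently rather than dropping them, and leave it all released and at rest.

Things in the scene. Friction and masses are not known exactly. Their poses are not given: they have to be found in the camera images.
- canister_mid (a point): Wipes canister: upright white plastic cylinder with paper label and flat grey lid, 60 mm diameter, 125 mm tall, about 0.2 kg, loose and rigid. The point is its centre, 62.5 mm above its underside; z is up its axis. Belongs on the large round pad, where it stands at the start.
- dispenser_mid (a point): Indicator-strip dispenser: upright grey plastic box with rounded edges, 44 mm (its x) by 64 mm (its y) by 120 mm tall (z), about 0.2 kg, loose and rigid. The point is its centre, 60 mm above its underside. Belongs on the rectangular pad, long side along the pad's long side (either way round), where it stands at the start.
- flask_mid (a point): Slim steel flask: upright stainless cylinder, 40 mm diameter, 115 mm tall with a flat top, about 0.2 kg, loose and rigid. The point is its centre, 57.5 mm above its underside; z is up its axis. Belongs on the small round pad, where it stands at the start.
- cup_mid (a point): Small open stainless cup: 50 mm outer diameter, straight sided above its narrowed foot, 46 mm tall, wall 2.5 mm, about 0.06 kg, loose, mouth up. The point is its centre, 23 mm above its underside; z is up its axis. At the start it stands on the bay plate between the three containers (two beside it, one on the robot's side), which are taller and leave no room for a gripper until they are gone.
- pad_large: Large round dark rubber pad fixed on the bay, 80 mm diameter, 3 mm thick: the canister's own place. Origin at the centre of its underside, so its top is 3 mm higher; top is 7 mm above the table.
- pad_rect: Rectangular dark rubber pad fixed on the bay, 64 mm (its x) by 84 mm (its y), 3 mm thick: the dispenser's own place. Origin at the centre of its underside, top 3 mm higher and 7 mm above the table; its axes are parallel to the bay's.
- pad_small: Small round dark rubber pad fixed on the bay, 58 mm diameter, 3 mm thick: the flask's own place. Origin at the centre of its underside, top 3 mm higher and 7 mm above the table. The three pads swap places between starts; their centres lie 72 mm to the left (+y), to the right (-y) and to the front (-x) of the bay's origin, within some 3 mm.
- bay: Supply bay: fixed aluminium plate 230 by 240 mm, 4 mm thick, with a steel upstand 60 mm high along its far edge (its inner face 104 mm to +x of the origin, bay frame). Origin on the table under the spot where the cup first stands, give or take 20 mm; z up, -x towards the robot's side. Small black cones (38 mm high) stand in its two far corners and a small jar (45 mm high) in one near corner; they are not part of the job.
- side_tray: Side tray, the place to park the containers: fixed, empty, flat square steel tray, 220 by 220 mm outside, lip 14 mm high and 4 mm thick, floor 4 mm thick, so its inside is 212 by 212 mm. Origin at the centre of its underside on the table; x and y along its sides, z up.
- basket_seat (a point): Middle of the top face of the round dark rubber seat (72 mm diameter, top 9 mm above the table) on the floor of the fixed steel instrument basket, 240 mm (x) by 220 mm (y) outside, walls 45 mm high and 4 mm thick, floor 5 mm thick; z up. The seat lies 30 mm to +y of the basket's middle; two forceps lie flat in the other half, 58 mm and more to -y of the seat's middle and at most 12 mm above the table.

How it is judged (in metres and radians):
On the way, in this order (a step that is already met when the one before it is completed fails the run):
1. all three containers stand upright on the side tray, released (x of canister_mid in the frame of side_tray between -0.098 and 0.098 m and y of canister_mid in the frame of side_tray between -0.098 and 0.098 m and z of canister_mid in the frame of side_tray below 0.0745 m and angle between each of canister_mid, dispenser_mid, flask_mid's own z axis and vertical below 0.1 rad and contact force between each of canister, dispenser, flask and the fingers below 0.2 N and x of dispenser_mid in the frame of side_tray between -0.098 and 0.098 m and y of dispenser_mid in the frame of side_tray between -0.098 and 0.098 m and z of dispenser_mid in the frame of side_tray below 0.072 m and x of flask_mid in the frame of side_tray between -0.098 and 0.098 m and y of flask_mid in the frame of side_tray between -0.098 and 0.098 m and z of flask_mid in the frame of side_tray below 0.0695 m), for 0.2 s.
2. with the containers still on the side tray, the cup stands on the middle of the basket seat, released (x of canister_mid in the frame of side_tray between -0.098 and 0.098 m and y of canister_mid in the frame of side_tray between -0.098 and 0.098 m and z of canister_mid in the frame of side_tray below 0.0745 m and angle between each of canister_mid, dispenser_mid, flask_mid, cup_mid's own z axis and vertical below 0.1 rad and x of dispenser_mid in the frame of side_tray between -0.098 and 0.098 m and y of dispenser_mid in the frame of side_tray between -0.098 and 0.098 m and z of dispenser_mid in the frame of side_tray below 0.072 m and x of flask_mid in the frame of side_tray between -0.098 and 0.098 m and y of flask_mid in the frame of side_tray between -0.098 and 0.098 m and z of flask_mid in the frame of side_tray below 0.0695 m and horizontal distance between cup_mid and basket_seat below 0.012 m and z of cup_mid in the frame of basket_seat below 0.029 m and contact force between cup and the fingers below 0.2 N and linear speed of cup below 0.02 m/s), for 0.2 s.
At the end, for the whole second after the job is handed in: Each container stands upright on its own pad, centre within 12 mm of the pad's centre, the dispenser's long side within 0.2 rad of its pad's; the cup stands upright on the basket seat within 12 mm of its middle; all released and at rest (horizontal distance between canister_mid and pad_large below 0.012 m and z of canister_mid in the frame of pad_large below 0.0705 m and angle between each of canister_mid, dispenser_mid, flask_mid's own z axis and vertical below 0.08 rad and contact force between each of canister, dispenser, flask, cup and the fingers below 0.2 N and linear speed of each of canister, dispenser, flask, cup below 0.02 m/s and horizontal distance between dispenser_mid and pad_rect below 0.012 m and z of dispenser_mid in the frame of pad_rect below 0.068 m and angle between the y axis of dispenser_mid and the y axis of pad_rect, either way round below 0.2 rad and horizontal distance between flask_mid and pad_small below 0.012 m and z of flask_mid in the frame of pad_small below 0.0655 m and horizontal distance between cup_mid and basket_seat below 0.012 m and z of cup_mid in the frame of basket_seat below 0.029 m and angle between cup_mid's own z axis and vertical below 0.1 rad); the robot touches nothing.
It fails at once if a container or the cup is tipped over (more than 0.7 rad) (angle between any of canister_mid, dispenser_mid, flask_mid, cup_mid's own z axis and vertical above 0.7 rad).
It fails at once if a container or the cup is dropped (falls free, touching nothing, faster than 0.6 m/s) ((contact force between canister and anything else below 0.01 N and linear speed of canister above 0.6 m/s) or (contact force between dispenser and anything else below 0.01 N and linear speed of dispenser above 0.6 m/s) or (contact force between flask and anything else below 0.01 N and linear speed of flask above 0.6 m/s) or (contact force between cup and anything else below 0.01 N and linear speed of cup above 0.6 m/s)).
It also fails if it takes over 144 s, if anything falls off the work surface, if the arm or the gripper's body presses on something with over 40 N, if the wrist force passes 120 N, or if a joint passes its speed limit or range.

## Working session

There is one attempt and no reset: what is moved stays moved. The work goes in short steps, Python scripts to look and compute and a shell command to move; the robot and the scene stay as the last step left them, time stands still between calls to the robot, and variables do not carry over. Pictures are saved under pics/ and viewed, and the job is handed in when it is done.

```bash
mkdir -p pics
cat > h.py <<'E'
import numpy as np, cv2
from plant import r
def cam(n):
    p=r.camera_params(n); f=200/np.tan(np.radians(p['vfov'])/2)
    K=np.array([[f,0,p['cx']],[0,f,p['cy']],[0,0,1.]])
    return K,np.array(p['distortion'],float),np.array(p['R']),np.array(p['t'])
def proj(n,X):
    K,d,R,t=cam(n); return cv2.projectPoints(np.array(X,float).reshape(-1,3),cv2.Rodrigues(R)[0],t,K,d)[0].reshape(-1,2)
def ray(n,uv,z):
    K,d,R,t=cam(n); q=cv2.undistortPoints(np.array(uv,float).reshape(-1,1,2),K,d).reshape(-1,2)
    D=np.c_[q,np.ones(len(q))]@R; C=-R.T@t
    return C+D*((z-C[2])/D[:,2])[:,None]
def snap(n,f):
    im=r.capture(n); cv2.imwrite('pics/'+f,im[:,:,::-1]); return im
E
python3 - <<'E'
from h import *
for n in('scene','top'):
    snap(n,n+'0.png'); K,d,R,t=cam(n); print(n,K[0,0],d,-R.T@t,R[2])
zs=dict(canister_mid=.0695,dispenser_mid=.067,flask_mid=.0645,cup_mid=.027,pad_large=.007,pad_rect=.007,pad_small=.007,bay=.004,side_tray=.004,basket_seat=.009)
for k,z in zs.items():
    for n in('scene','top'):
        for o in r.recognise(k,n)[:2]: print(k,n,round(o['p'],2),np.round(o['xy'],1),ray(n,o['xy'],z)[0].round(3))
print(r.get_state())
E
```

```text
scene 425.96868491061963 [-0.06065772  0.          0.          0.          0.        ] [ 1.27411991 -0.15677409  0.76679874] [-0.73727722  0.15388361 -0.65783139]
top 377.95741157686183 [0.00635326 0.         0.         0.         0.        ] [ 0.29561291 -0.01796551  1.01794156] [ 0.20106155  0.03139667 -0.97907533]
canister_mid scene 0.7 [317.8 203.3] [0.505 0.018 0.069]
canister_mid scene 0.16 [181.4 234.6] [ 0.542 -0.312  0.07 ]
canister_mid top 0.67 [311.  195.9] [0.506 0.023 0.07 ]
dispenser_mid scene 0.66 [354.8 218.8] [0.576 0.093 0.067]
dispenser_mid scene 0.63 [291.8 225.5] [ 0.566 -0.058  0.067]
dispenser_mid top 0.81 [293.7 165.6] [0.581 0.079 0.067]
dispenser_mid top 0.52 [319.6 211.9] [ 0.468 -0.004  0.067]
flask_mid scene 0.59 [291.5 225.9] [ 0.564 -0.058  0.064]
flask_mid top 0.65 [344.5 174. ] [ 0.577 -0.055  0.064]
cup_mid scene 0.92 [326.2 239.5] [0.59  0.02  0.027]
cup_mid top 0.87 [316.8 169.3] [0.591 0.02  0.027]
pad_large scene 0.61 [309.6 225.2] [ 0.514 -0.005  0.007]
pad_large top 0.55 [302.9 207.4] [0.485 0.043 0.007]
pad_rect scene 0.64 [351.2 245.7] [0.605
[... 526 characters left out ...]
3 225.5] [ 0.485 -0.33   0.009]
{'time_s': 1.1, 'joints': array([-6.01557160e+01,  2.05453782e+01,  6.81645998e-01,  3.41285010e-04,
       -7.01356977e+01, -1.65067688e+01]), 'qd': array([-0.09973438,  0.03010421, -0.04357376, -0.04778934, -0.06751325,
       -0.04331949]), 'joint_torque': array([-5.84316658e-04, -5.82399201e+01,  2.93302953e+01,  7.00261697e+00,
        1.27059140e-02, -4.24976611e-05]), 'tcp_pos': array([ 0.15568637, -0.65677712,  0.22657103]), 'eef_rot': array([-1.79999362e+02, -1.45760693e-04, -1.66662369e+02]), 'contact_force': array([ 1.42428811,  0.03746179, -0.63652504]), 'moment': array([-0.01635749, -0.00481277, -0.05522881]), 'gripper_width': 0.08764227045306364}
```

View pics/scene0.png

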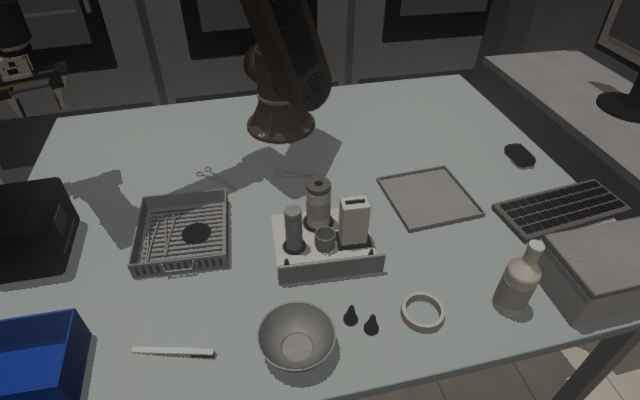

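View pics/top0.png

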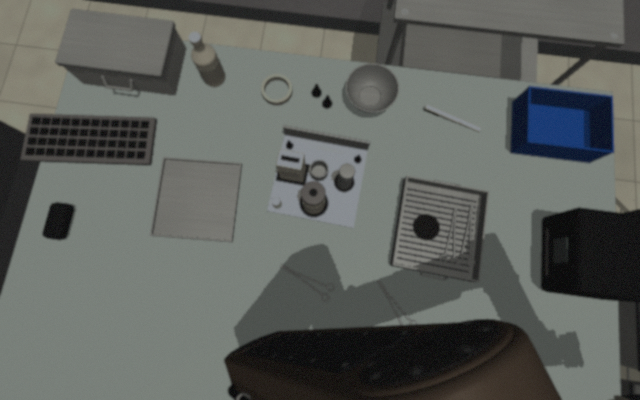

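The canister (top 312,197) is in front, the dispenser (291,167) on the left and the flask (345,177) on the right, with the cup (319,170) between them. The tray is at (197,200) and the basket seat at (426,227), both in the top view. I'll enlarge both views to get accurate positions.

Run:
```python
import cv2
a=cv2.imread('pics/top0.png'); b=cv2.imread('pics/scene0.png')
cv2.imwrite('pics/c1.png',cv2.resize(a[120:235,260:380],None,fx=5,fy=5,interpolation=2))
cv2.imwrite('pics/c2.png',cv2.resize(b[165:290,260:400],None,fx=4.5,fy=4.5,interpolation=2))
cv2.imwrite('pics/c3.png',cv2.resize(a[150:285,380:500],None,fx=4,fy=4,interpolation=2))
cv2.imwrite('pics/c4.png',cv2.resize(a[150:250,145:250],None,fx=5,fy=5,interpolation=2))
```

```text
(no output)
```

View pics/c1.png

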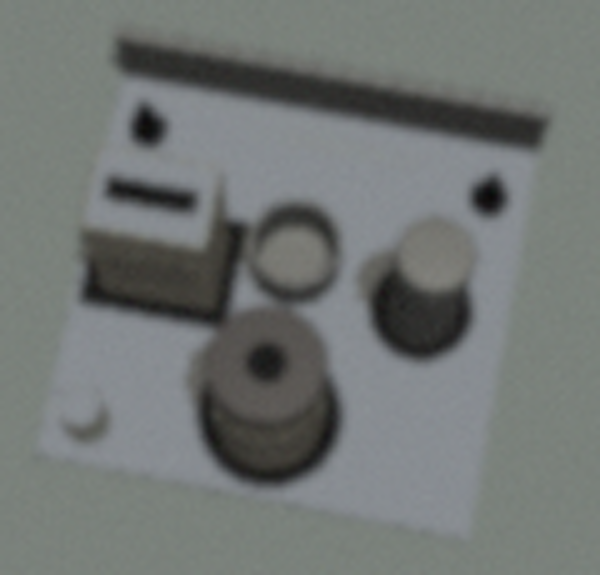

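View pics/c2.png

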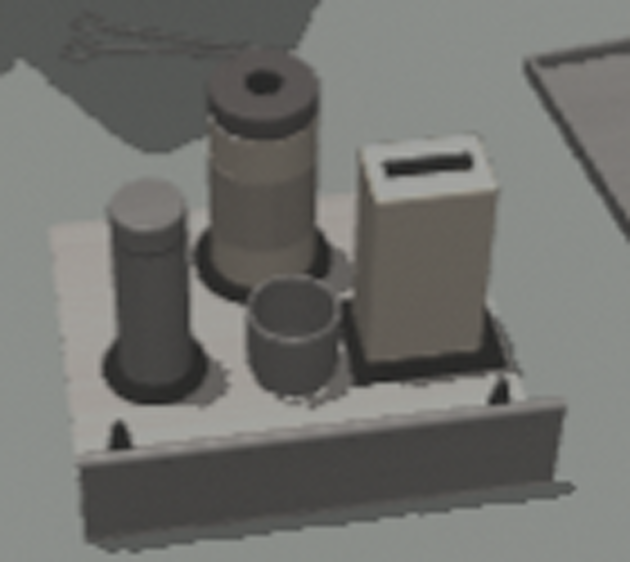

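View pics/c3.png

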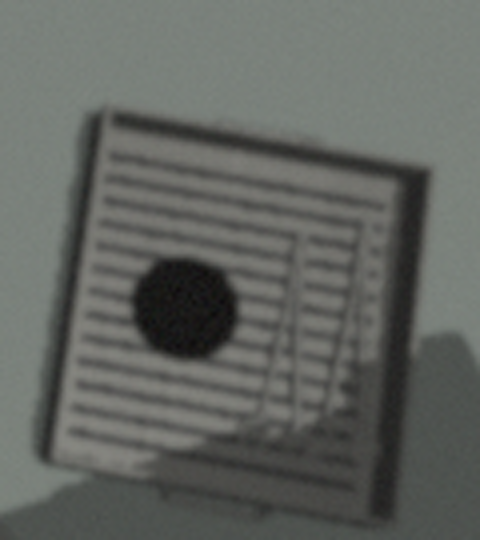

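View pics/c4.png

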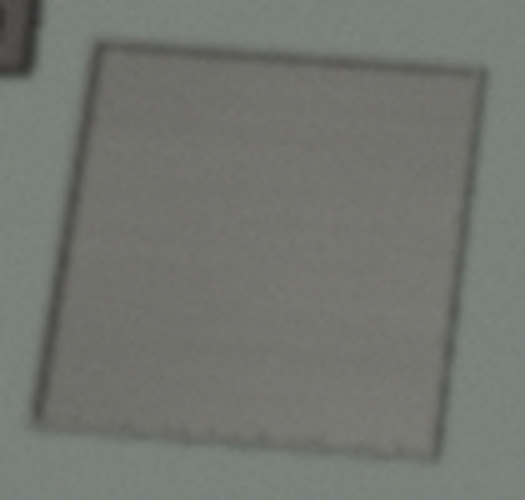

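Run:
```python
from h import *
def c(n,o,s,pts,z):
    return ray(n,(np.array(pts,float)+.5)/s-.5+np.array(o),z)[:,:2]
C1=('top',(260,120),5);C2=('scene',(260,165),4.5);C3=('top',(380,150),4);C4=('top',(145,150),5)
def ang(p,q): return round(np.degrees(np.arctan2(*(q-p)[::-1])),1)
for nm,z,a,b in [('can',.132,(268,365),(263,90)),('flask',.122,(437,257),(148,205)),('cuprim',.05,(295,252),(294,307))]:
    print(nm,c(*C1,[a],z)[0].round(4),c(*C2,[b],z)[0].round(4))
for lab,q in (('scene',c(*C2,[(358,150),(480,137),(497,187),(378,203)],.127)),('top',c(*C1,[(103,160),(222,168),(212,254),(82,232)],.127))):
    print('disp',lab,q.mean(0).round(4),q.round(3).tolist(),[ang(q[i],q[(i+1)%4]) for i in range(4)])
q=c(*C1,[(38,455),(470,540)],.004);print('bay near top',q.round(4),ang(q[1],q[0]))
q=c(*C2,[(80,460),(563,403)],.06);print('upst top scene',q.round(4),ang(q[0],q[1]))
q=c(*C2,[(88,545),(557,487)],.0);print('upst bot scene',q.round(4),ang(q[0],q[1]))
q=c(*C2,[(50,228)],.004);print('bay nearright scene',q.round(4))
q=c(*C4,[(97,40),(487,68),(437,460),(33,428)],.014);print('tray',q.mean(0).round(4),q.round(3).tolist(),[ang(q[i],q[(i+1)%4]) for i in range(4)])
q=c(*C3,[(105,108),(430,170),(395,520),(40,460)],.045);print('basket',q.mean(0).round(4),[ang(q[i],q[(i+1)%4]) for i in range(4)])
print('seat',c(*C3,[(186,308)],.009).round(4), ray('scene',[(196.5,233.5)],.009).round(4))
```

```text
can [0.5007 0.0164] [0.5089 0.0181]
flask [ 0.5683 -0.0583] [ 0.5732 -0.0553]
cuprim [0.5829 0.0137] [0.5896 0.0166]
disp scene [0.5829 0.087 ] [[0.561, 0.056], [0.565, 0.12], [0.604, 0.117], [0.602, 0.055]] [np.float64(86.6), np.float64(-5.1), np.float64(-91.5), np.float64(179.0)]
disp top [0.5755 0.0831] [[0.594, 0.112], [0.598, 0.053], [0.554, 0.051], [0.556, 0.116]] [np.float64(-86.3), np.float64(-178.3), np.float64(87.7), np.float64(-6.8)]
bay near top [[ 0.4636  0.1389]
 [ 0.4488 -0.0999]] 86.5
upst top scene [[ 0.6764 -0.1092]
 [ 0.6922  0.1276]] 86.2
upst bot scene [[ 0.6807 -0.1096]
 [ 0.6964  0.1297]] 86.2
bay nearright scene [[ 0.452  -0.0961]]
tray [0.4693 0.331 ] [[0.571, 0.446], [0.585, 0.228], [0.367, 0.217], [0.355, 0.433]] [np.float64(-86.6), np.float64(-177.0), np.float64(93.2), np.float64(3.4)]
basket [ 0.4739 -0.3183] [np.float64(-93.6), np.float64(177.0), np.float64(88.2), np.float64(-5.0)]
seat [[ 0.4769 -0.2921]] [[ 0.4832 -0.2878  0.009 ]]
```

```bash
cat > g.py <<'E'
import sys,numpy as np
from h import *
# target x y z yaw : print rotation then shift in tool axes after rotation
s=r.get_state(); p=np.array(s['tcp_pos']); e=s['eef_rot']
x,y,z,yaw=map(float,sys.argv[1:5])
d=(yaw-e[2]+180)%360-180
a=np.radians(yaw); D=np.array([x,y,z])-p
t=[np.cos(a)*D[0]+np.sin(a)*D[1], np.sin(a)*D[0]-np.cos(a)*D[1], -D[2]]
print('at',p.round(4),'rpy',np.round(e,2),'w',round(s['gripper_width'],4),'F',np.round(s['contact_force'],1),'t',s['time_s'],'q6',round(s['joints'][5]))
print('az total',round(-np.radians(d),4),'then shift',np.round(t,4),'rows>=',int(np.ceil(np.linalg.norm(t)/.04)))
E
python3 g.py .45 -.3 .227 176.3
python3 -m inch '0 0 0 0 0 .1 1; 0 0 0 0 0 .1 1; 0 0 0 0 0 .0974 1; 0 0 0 0 0 0 1' 20; python3 g.py .48 -.3 .227 176.3
```

```text
at [ 0.1557 -0.6568  0.2266] rpy [-180.     -0.   -166.66] w 0.0876 F [ 1.4  0.  -0.6] t 1.1 q6 -17
az total 0.2974 then shift [-0.2707  0.375  -0.0004] rows>= 12
time_s: 1.43
tcp_pos: [0.1556, -0.6568, 0.2265]
eef_rot: [180.0, -0.0, 176.0]
contact_force: [0.5, 0.1, -0.7]
gripper_width: 0.0876
at [ 0.1556 -0.6568  0.2265] rpy [179.99  -0.   176.04] w 0.0876 F [ 0.5  0.1 -0.7] t 1.4333 q6 -34
az total -0.0045 then shift [-0.3007  0.3769 -0.0005] rows>= 13
```

```bash
python3 -m inch '-.02 .025 0 0 0 0 1;-.02 .025 0 0 0 0 1;-.02 .025 0 0 0 0 1;-.02 .025 0 0 0 0 1;-.02 .025 0 0 0 0 1;-.02 .025 0 0 0 0 1;-.02 .025 0 0 0 0 1;-.02 .025 0 0 0 0 1;-.02 .025 0 0 0 0 1;-.02 .025 0 0 0 0 1;-.02 .025 0 0 0 0 1;-.02 .025 0 0 0 0 1;-.02 .025 0 0 0 0 1;-.02 .025 0 0 0 0 1;-.02 .025 0 0 0 0 1;0 0 0 0 0 0 1;0 0 0 0 0 0 1'; python3 g.py .505 .017 .227 176.3
```

```text
time_s: 2.85
tcp_pos: [0.4803, -0.3007, 0.2265]
eef_rot: [180.0, 0.0, 176.6]
contact_force: [-0.9, -0.1, -0.5]
gripper_width: 0.0874
at [ 0.4803 -0.3007  0.2265] rpy [180.     0.   176.63] w 0.0874 F [-0.9 -0.1 -0.5] t 2.85 q6 -81
az total 0.0058 then shift [-0.0041  0.3186 -0.0005] rows>= 8
```

```bash
python3 -m inch '0 .035 0 0 0 .006 1;0 .035 0 0 0 0 1;0 .035 0 0 0 0 1;0 .035 0 0 0 0 1;0 .035 0 0 0 0 1;0 .035 0 0 0 0 1;0 .035 0 0 0 0 1;0 .035 0 0 0 0 1;-.004 .0386 0 0 0 0 1;0 0 0 0 0 0 1;0 0 0 0 0 0 1'; python3 g.py .505 .017 .095 176.3
python3 - <<'E'
from h import *
im=snap('scene','s1.png'); print(proj('scene',[r.get_state()['tcp_pos']]))
cv2.imwrite('pics/s1c.png',cv2.resize(im[120:290,230:400,::-1],None,fx=3.5,fy=3.5,interpolation=2))
E
```

```text
time_s: 3.77
tcp_pos: [0.5056, 0.0166, 0.2266]
eef_rot: [180.0, 0.0, 176.2]
contact_force: [-0.3, -0.5, 0.0]
gripper_width: 0.0874
at [0.5056 0.0166 0.2266] rpy [180.    0.  176.2] w 0.0874 F [-0.3 -0.5  0. ] t 3.7667 q6 -118
az total -0.0017 then shift [0.0006 0.0004 0.1316] rows>= 4
[[316.64144684 150.80213983]]
```

View pics/s1c.png

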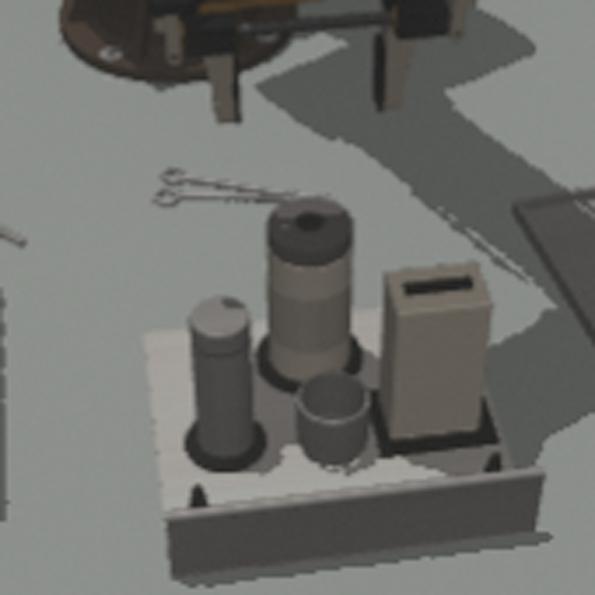

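```bash
python3 -m inch '0 0 .03 0 0 0 1;0 0 .03 0 0 0 1;0 0 .025 0 0 0 1;0 0 .02 0 0 0 1;0 0 .015 0 0 0 1;0 0 .0116 0 0 0 1;0 0 0 0 0 0 1;0 0 0 0 0 0 1'
python3 - <<'E'
from h import *
im=snap('scene','s2.png')
cv2.imwrite('pics/s2c.png',cv2.resize(im[120:290,230:400,::-1],None,fx=3.5,fy=3.5,interpolation=2))
E
```

```text
time_s: 4.48
tcp_pos: [0.5052, 0.014, 0.0948]
eef_rot: [-180.0, -0.1, 175.9]
contact_force: [0.5, -0.6, 0.4]
gripper_width: 0.0877
```

View pics/s2c.png

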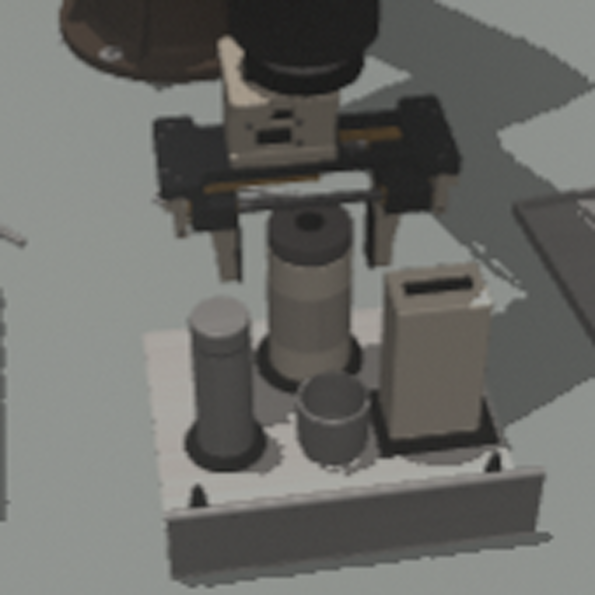

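```bash
python3 -m inch '0 .0032 0 0 0 0 1;0 0 0 0 0 0 1;0 0 0 0 0 0 1'; python3 -m inch '0 0 0 0 0 0 .6;0 0 0 0 0 0 .6;0 0 0 0 0 0 .6;0 0 0 0 0 0 .6;0 0 0 0 0 0 .6;0 0 0 0 0 0 .6' 20;  python3 -m inch '0 0 0 0 0 0 .4;0 0 0 0 0 0 .4;0 0 0 0 0 0 .4;0 0 0 0 0 0 .4;0 0 0 0 0 0 .4' 20
```

```text
time_s: 4.78
tcp_pos: [0.5063, 0.019, 0.0958]
eef_rot: [180.0, 0.1, 176.0]
contact_force: [0.7, -0.8, 0.2]
gripper_width: 0.0874
time_s: 5.28
tcp_pos: [0.5058, 0.0188, 0.095]
eef_rot: [-180.0, -0.0, 176.0]
contact_force: [-0.6, -0.3, -0.1]
gripper_width: 0.0596
time_s: 5.7
tcp_pos: [0.5058, 0.0188, 0.095]
eef_rot: [180.0, 0.0, 176.0]
contact_force: [-1.5, 0.1, 1.0]
gripper_width: 0.0592
```

```bash
python3 -m inch '0 0 -.01 0 0 0 .4;0 0 -.02 0 0 0 .4;0 0 -.025 0 0 0 .4;0 0 -.025 0 0 0 .4;0 0 -.02 0 0 0 .4;0 0 0 0 0 0 .4;0 0 0 0 0 0 .4'; python3 g.py .4288 .3855 .195 176.3
```

```text
time_s: 6.28
tcp_pos: [0.5062, 0.019, 0.1965]
eef_rot: [179.9, 0.1, 175.9]
contact_force: [0.5, -0.1, -2.0]
gripper_width: 0.0595
at [0.5062 0.019  0.1965] rpy [1.7992e+02 1.4000e-01 1.7595e+02] w 0.0595 F [ 0.5 -0.1 -2. ] t 6.2833 q6 -118
az total -0.0062 then shift [0.1009 0.3607 0.0015] rows>= 10
```

```bash
python3 -m inch '.004 .015 0 0 0 -.003 .4;.007 .025 0 0 0 -.003 .4;.008 .029 0 0 0 0 .4;.008 .029 0 0 0 0 .4;.008 .029 0 0 0 0 .4;.008 .029 0 0 0 0 .4;.008 .029 0 0 0 0 .4;.008 .029 0 0 0 0 .4;.008 .029 0 0 0 0 .4;.008 .029 0 0 0 0 .4;.008 .029 0 0 0 0 .4;.008 .029 0 0 0 0 .4;.007 .021 0 0 0 0 .4;.003 .01 0 0 0 0 .4;0 0 0 0 0 0 .4;0 0 0 0 0 0 .4;0 0 0 0 0 0 .4'; python3 g.py .4288 .3855 .0925 176.3
python3 - <<'E'
from h import *
snap('scene','s3.png'); snap('top','t3.png')
E
```

```text
time_s: 7.7
tcp_pos: [0.4283, 0.3845, 0.1943]
eef_rot: [-179.9, -0.0, 176.3]
contact_force: [-0.2, -0.2, -1.8]
gripper_width: 0.0595
at [0.4283 0.3845 0.1943] rpy [-1.7992e+02 -5.0000e-02  1.7628e+02] w 0.0595 F [-0.2 -0.2 -1.8] t 7.7 q6 -155
az total -0.0004 then shift [-0.0005  0.001   0.1018] rows>= 3
```

View pics/s3.png

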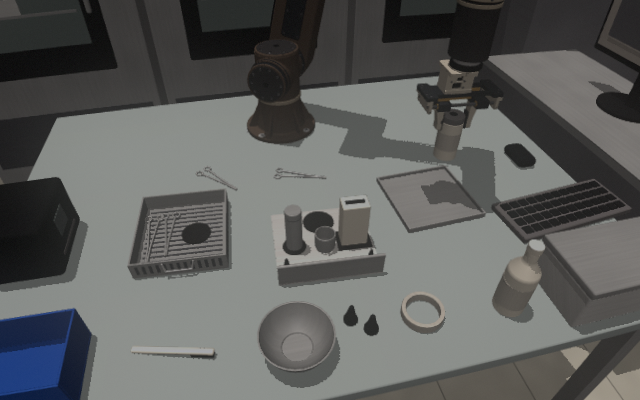

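View pics/t3.png

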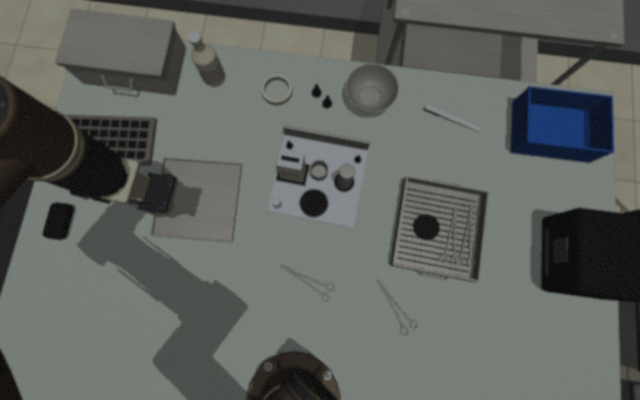

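The canister hangs over the tray (scene 449,138) and its bare pad shows at scene (318,222), top (314,203). Next I'll lower it.

```bash
python3 -m inch '0 0 .03 0 0 0 .4;0 0 .03 0 0 0 .4;0 0 .02 0 0 0 .4;0 0 .01 0 0 0 .4;0 0 .006 0 0 0 .4;0 0 .0035 0 0 0 .4;0 0 0 0 0 0 .4;0 0 0 0 0 0 .4;0 0 0 0 0 0 .4'; python3 g.py .4288 .3855 .0925 176.3
python3 - <<'E'
from h import *
for n,box in (('scene',(295,205,345,240)),('top',(295,183,335,222))):
    im=cv2.imread('pics/'+('s3' if n=='scene' else 't3')+'.png',0); x0,y0,x1,y1=box
    c=cv2.resize(im[y0:y1,x0:x1],None,fx=8,fy=8,interpolation=2); cv2.imwrite('pics/pad_%s.png'%n,c)
    _,m=cv2.threshold(c,0,255,cv2.THRESH_BINARY_INV+cv2.THRESH_OTSU)
    k,l,st,ce=cv2.connectedComponentsWithStats(m); i=1+st[1:,4].argmax(); uv=(ce[i]+.5)/8-.5+[x0,y0]; print(n,st[i]/8,uv,ray(n,[uv],.007))
im=snap('scene','s4.png'); cv2.imwrite('pics/s4c.png',cv2.resize(im[70:250,360:520,::-1],None,fx=3.3,fy=3.3,interpolation=2))
E
```

```text
time_s: 8.55
tcp_pos: [0.429, 0.3863, 0.0967]
eef_rot: [179.9, 0.1, 176.3]
contact_force: [-0.1, 0.6, -1.5]
gripper_width: 0.0595
at [0.429  0.3863 0.0967] rpy [1.7989e+02 6.0000e-02 1.7630e+02] w 0.0595 F [-0.1  0.6 -1.5] t 8.55 q6 -155
az total 0.0 then shift [ 0.0001 -0.0008  0.0042] rows>= 1
scene [   0.      0.     50.     35.   8832.75] [320.26565551 225.33892863] [[0.51997524 0.02163547 0.007     ]]
top [4.750000e+00 6.500000e+00 2.825000e+01 2.750000e+01 4.858125e+03] [313.41231667 202.66435257] [[0.50180459 0.01686744 0.007     ]]
```

View pics/s4c.png

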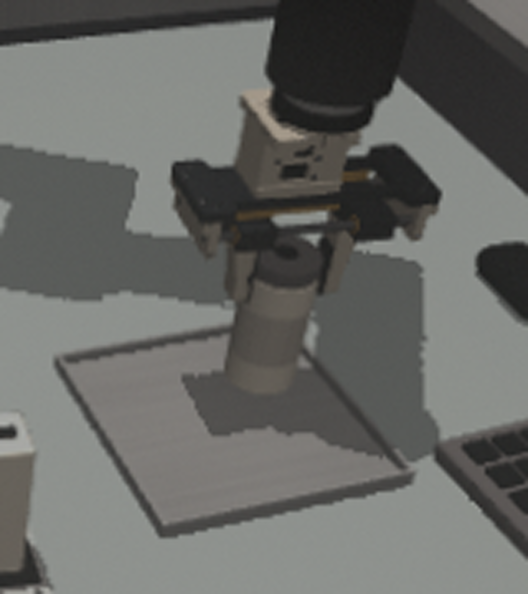

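```bash
python3 -m inch '0 0 .0015 0 0 0 .4;0 0 .0015 0 0 0 .4;0 0 0 0 0 0 .4;0 0 0 0 0 0 .4';python3 -m inch '0 0 .001 0 0 0 .4;0 0 0 0 0 0 .4;0 0 0 0 0 0 .4'
```

```text
time_s: 8.93
tcp_pos: [0.4284, 0.3856, 0.0925]
eef_rot: [-180.0, -0.0, 176.3]
contact_force: [1.0, -0.8, -1.7]
gripper_width: 0.0596
time_s: 9.18
tcp_pos: [0.4286, 0.3857, 0.092]
eef_rot: [180.0, 0.0, 176.3]
contact_force: [-1.0, -1.6, 4.6]
gripper_width: 0.0598
```

```bash
python3 -m inch '0 0 0 0 0 0 .75;0 0 0 0 0 0 .85;0 0 0 0 0 0 1;0 0 0 0 0 0 1;0 0 0 0 0 0 1;0 0 -.015 0 0 0 1;0 0 -.025 0 0 0 1;0 0 -.03 0 0 0 1;0 0 -.03 0 0 0 1;0 0 0 0 0 0 1;0 0 0 0 0 0 1'; python3 g.py .571 -.057 .2 176.3
python3 - <<'E'
from h import *
im=cv2.imread('pics/s3.png'); cv2.imwrite('pics/s3c.png',cv2.resize(im[185:285,265:390],None,fx=6,fy=6,interpolation=2))
im=cv2.imread('pics/t3.png'); cv2.imwrite('pics/t3c.png',cv2.resize(im[120:235,260:380],None,fx=5,fy=5,interpolation=2))
E
```

```text
time_s: 10.1
tcp_pos: [0.4291, 0.3866, 0.1935]
eef_rot: [179.8, 0.1, 176.3]
contact_force: [0.9, -0.4, -0.3]
gripper_width: 0.0876
at [0.4291 0.3866 0.1935] rpy [1.7978e+02 1.1000e-01 1.7630e+02] w 0.0876 F [ 0.9 -0.4 -0.3] t 10.1 q6 -155
az total 0.0 then shift [-0.1703 -0.4335 -0.0065] rows>= 12
```

View pics/s3c.png

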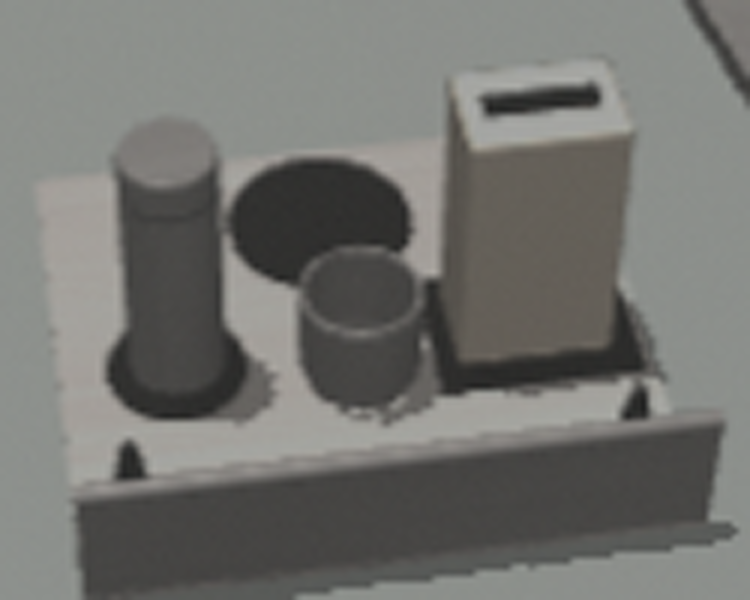

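View pics/t3c.png

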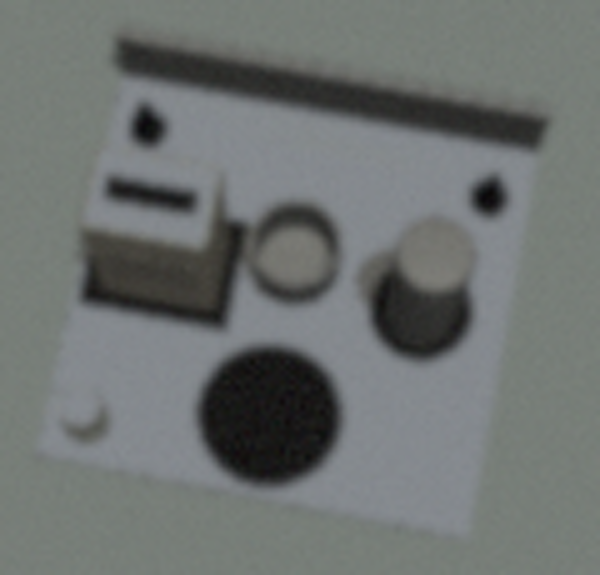

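The front pad is bare and centred where the canister stood, at top (313.4,202.7). Next is the flask.

```bash
python3 -m inch '-.006 -.015 0 0 0 0 1;-.01 -.025 0 0 0 0 1;-.014 -.036 0 0 0 0 1;-.014 -.036 0 0 0 0 1;-.014 -.036 0 0 0 0 1;-.014 -.036 0 0 0 0 1;-.014 -.036 0 0 0 0 1;-.014 -.036 0 0 0 0 1;-.014 -.036 0 0 0 0 1;-.014 -.036 0 0 0 0 1;-.014 -.036 0 0 0 0 1;-.014 -.036 0 0 0 0 1;-.01 -.025 0 0 0 0 1;-.004 -.008 0 0 0 0 1;0 0 0 0 0 0 1;0 0 0 0 0 0 1;0 0 0 0 0 0 1'; python3 g.py .571 -.0555 .085 176.3
```

```text
time_s: 11.52
tcp_pos: [0.5694, -0.0571, 0.1907]
eef_rot: [-180.0, -0.1, 176.3]
contact_force: [-0.4, 0.6, 0.2]
gripper_width: 0.0873
at [ 0.5694 -0.0571  0.1907] rpy [-1.7999e+02 -8.0000e-02  1.7631e+02] w 0.0873 F [-0.4  0.6  0.2] t 11.5167 q6 -108
az total 0.0001 then shift [-0.0015  0.0017  0.1057] rows>= 3
```

```bash
python3 -m inch '-.0015 .0017 .025 0 0 0 1;0 0 .03 0 0 0 1;0 0 .025 0 0 0 1;0 0 .015 0 0 0 1;0 0 .0107 0 0 0 1;0 0 0 0 0 0 1;0 0 0 0 0 0 1;0 0 0 0 0 0 1'
python3 - <<'E'
from h import *
im=snap('scene','s5.png')
cv2.imwrite('pics/s5c.png',cv2.resize(im[120:290,230:400,::-1],None,fx=3.5,fy=3.5,interpolation=2))
E
```

```text
time_s: 12.18
tcp_pos: [0.5726, -0.0553, 0.087]
eef_rot: [180.0, 0.1, 176.4]
contact_force: [0.5, 0.4, 1.1]
gripper_width: 0.0878
```

View pics/s5c.png

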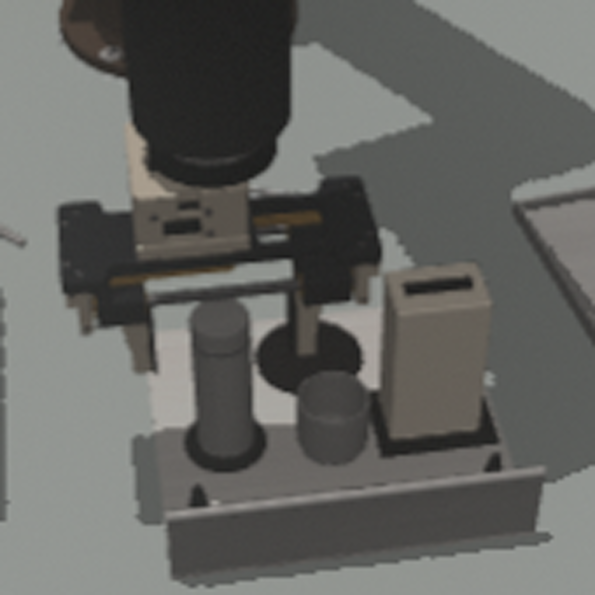

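The flask (221,365) sits midway between the fingertips (143 and 307), so I'll close.

```bash
python3 -m inch '0 -.0008 .0005 0 0 0 .45;0 0 0 0 0 0 .45;0 0 0 0 0 0 .45;0 0 0 0 0 0 .45;0 0 0 0 0 0 .4;0 0 0 0 0 0 .3;0 0 0 0 0 0 .25;0 0 0 0 0 0 .25;0 0 0 0 0 0 .25;0 0 0 0 0 0 .25' 20; python3 g.py .571 -.057 .2 176.3; python3 -m inch '0 0 -.01 0 0 0 .2;0 0 -.02 0 0 0 .2;0 0 -.03 0 0 0 .2;0 0 -.03 0 0 0 .2;0 0 -.02 0 0 0 .2;0 0 0 0 0 0 .2;0 0 0 0 0 0 .2'; python3 g.py .4355 .2727 .197 176.3
```

```text
time_s: 13.07
tcp_pos: [0.5717, -0.0567, 0.0852]
eef_rot: [-180.0, -0.0, 176.3]
contact_force: [0.5, 0.4, 0.6]
gripper_width: 0.0395
at [ 0.5717 -0.0567  0.0852] rpy [-180.    -0.   176.3] w 0.0395 F [0.5 0.4 0.6] t 13.0667 q6 -108
az total 0.0 then shift [ 0.0007 -0.0004 -0.1148] rows>= 3
time_s: 13.65
tcp_pos: [0.5722, -0.0565, 0.197]
eef_rot: [179.9, 0.2, 176.3]
contact_force: [-0.3, -0.2, -1.9]
gripper_width: 0.0394
at [ 0.5722 -0.0565  0.197 ] rpy [1.7994e+02 1.7000e-01 1.7630e+02] w 0.0394 F [-0.3 -0.2 -1.9] t 13.65 q6 -108
az total -0.0001 then shift [0.1577 0.3197 0.    ] rows>= 9
```

```bash
python3 -m inch '.02 0 0 0 0 0 .2;.03 .01 0 0 0 0 .2;.03 .02 0 0 0 0 .2;.03 .027 0 0 0 0 .2;.02 .033 0 0 0 0 .2;.01 .035 0 0 0 0 .2;.01 .035 0 0 0 0 .2;.005 .035 0 0 0 0 .2;.0027 .035 0 0 0 0 .2;0 .035 0 0 0 0 .2;0 .03 0 0 0 0 .2;0 .0165 0 0 0 0 .2;0 .008 0 0 0 0 .2;0 0 0 0 0 0 .2;0 0 0 0 0 0 .2;0 0 0 0 0 0 .2'; python3 g.py .4355 .2727 .0825 176.3
python3 - <<'E'
from h import *
im=snap('scene','s6.png')
cv2.imwrite('pics/s6c.png',cv2.resize(im[70:250,360:520,::-1],None,fx=3.3,fy=3.3,interpolation=2))
E
```

```text
time_s: 14.98
tcp_pos: [0.4346, 0.271, 0.1948]
eef_rot: [-179.9, -0.0, 176.3]
contact_force: [-0.0, -0.9, -1.8]
gripper_width: 0.0397
at [0.4346 0.271  0.1948] rpy [-1.7994e+02 -5.0000e-02  1.7625e+02] w 0.0397 F [-0.  -0.9 -1.8] t 14.9833 q6 -148
az total -0.0008 then shift [-0.0008  0.0017  0.1123] rows>= 3
```

View pics/s6c.png

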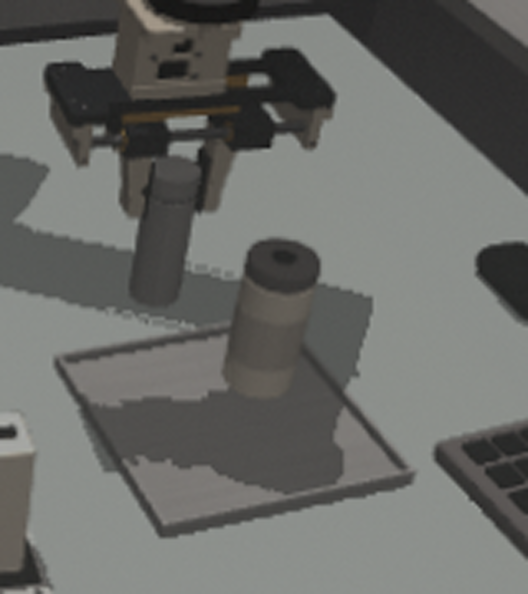

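The canister stands in the tray's near-left corner (crop 262,390). Next I'll lower the flask.

```bash
python3 -m inch '0 .001 .03 0 0 0 .2;0 0 .03 0 0 0 .2;0 0 .02 0 0 0 .2;0 0 .013 0 0 0 .2;0 0 .008 0 0 0 .2;0 0 .006 0 0 0 .2;0 0 .002 0 0 0 .2;0 0 0 0 0 0 .2;0 0 0 0 0 0 .2;0 0 0 0 0 0 .2'; python3 -m inch '0 0 .001 0 0 0 .2;0 0 .001 0 0 0 .2;0 0 0 0 0 0 .2;0 0 0 0 0 0 .2'
```

```text
time_s: 15.87
tcp_pos: [0.4354, 0.2738, 0.0871]
eef_rot: [179.9, 0.1, 176.3]
contact_force: [0.3, -0.4, -2.2]
gripper_width: 0.0399
time_s: 16.2
tcp_pos: [0.435, 0.2734, 0.0843]
eef_rot: [180.0, 0.0, 176.3]
contact_force: [0.6, -0.0, -1.6]
gripper_width: 0.0394
```

```bash
python3 -m inch '0 0 .001 0 0 0 .2;0 0 .001 0 0 0 .2;0 0 0 0 0 0 .2;0 0 0 0 0 0 .2'
```

```text
time_s: 16.53
tcp_pos: [0.435, 0.2734, 0.0822]
eef_rot: [-180.0, -0.0, 176.3]
contact_force: [-0.4, 0.0, -1.2]
gripper_width: 0.0399
```

```bash
python3 -m inch '0 0 .0005 0 0 0 .2;0 0 0 0 0 0 .2;0 0 0 0 0 0 .2'
```

```text
time_s: 16.78
tcp_pos: [0.4352, 0.2734, 0.0821]
eef_rot: [180.0, 0.0, 176.3]
contact_force: [-1.1, -0.5, 4.8]
gripper_width: 0.0399
```

```bash
python3 -m inch '0 0 0 0 0 0 .55;0 0 0 0 0 0 .65;0 0 0 0 0 0 .75;0 0 0 0 0 0 .75;0 0 0 0 0 0 .75;0 0 -.015 0 0 0 .75;0 0 -.025 0 0 0 .75;0 0 -.03 0 0 0 .75;0 0 -.04 0 0 0 .9;0 0 0 0 0 0 1;0 0 0 0 0 0 1'; python3 g.py .579 .086 .2 176.3
```

```text
time_s: 17.7
tcp_pos: [0.436, 0.2745, 0.1942]
eef_rot: [179.7, 0.2, 176.3]
contact_force: [-0.3, -0.5, -1.3]
gripper_width: 0.0805
at [0.436  0.2745 0.1942] rpy [179.75   0.18 176.3 ] w 0.0805 F [-0.3 -0.5 -1.3] t 17.7 q6 -148
az total 0.0001 then shift [-0.1549 -0.1789 -0.0058] rows>= 6
```

```bash
python3 -m inch '-.01 -.012 0 0 0 0 1;-.02 -.023 0 0 0 0 1;-.025 -.029 0 0 0 0 1;-.025 -.029 0 0 0 0 1;-.025 -.029 0 0 0 0 1;-.025 -.029 0 0 0 0 1;-.018 -.019 0 0 0 0 1;-.007 -.009 0 0 0 0 1;0 0 0 0 0 0 1;0 0 0 0 0 0 1;0 0 0 0 0 0 1'; python3 g.py .578 .0855 .15 176.3
```

```text
time_s: 18.62
tcp_pos: [0.5774, 0.0852, 0.191]
eef_rot: [-180.0, -0.1, 176.3]
contact_force: [0.2, 0.0, -0.6]
gripper_width: 0.0877
at [0.5774 0.0852 0.191 ] rpy [-1.7998e+02 -7.0000e-02  1.7631e+02] w 0.0877 F [ 0.2  0.  -0.6] t 18.6167 q6 -121
az total 0.0001 then shift [-0.0006  0.0004  0.041 ] rows>= 2
```

```bash
python3 -m inch '0 0 .02 0 0 0 1;0 0 .02 0 0 0 1;0 0 0 0 0 0 1;0 0 0 0 0 0 1;0 0 0 0 0 0 1'
python3 - <<'E'
from h import *
print(r.get_state()['tcp_pos'])
im=snap('scene','s7.png')
cv2.imwrite('pics/s7c.png',cv2.resize(im[120:290,260:430,::-1],None,fx=3.5,fy=3.5,interpolation=2))
im=snap('top','t7.png')
cv2.imwrite('pics/t7c.png',cv2.resize(im[100:235,220:380,::-1],None,fx=4,fy=4,interpolation=2))
E
```

```text
time_s: 19.03
tcp_pos: [0.5784, 0.0856, 0.1528]
eef_rot: [180.0, 0.1, 176.4]
contact_force: [0.5, -0.4, -0.3]
gripper_width: 0.0876
[0.57838239 0.08556585 0.15284537]
```

View pics/s7c.png

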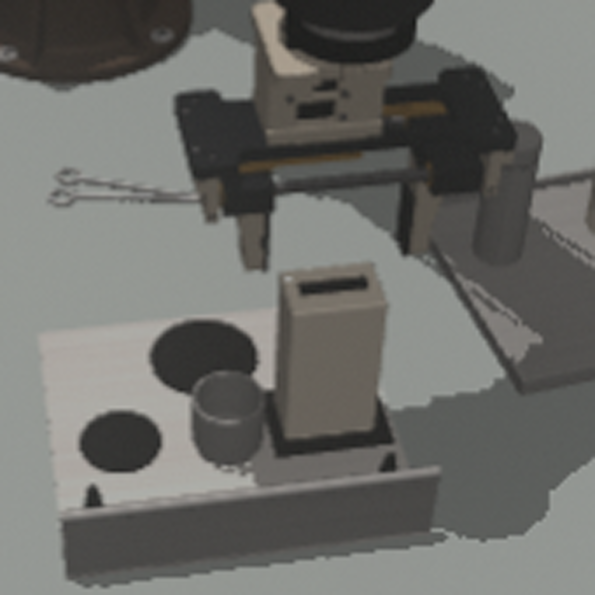

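View pics/t7c.png

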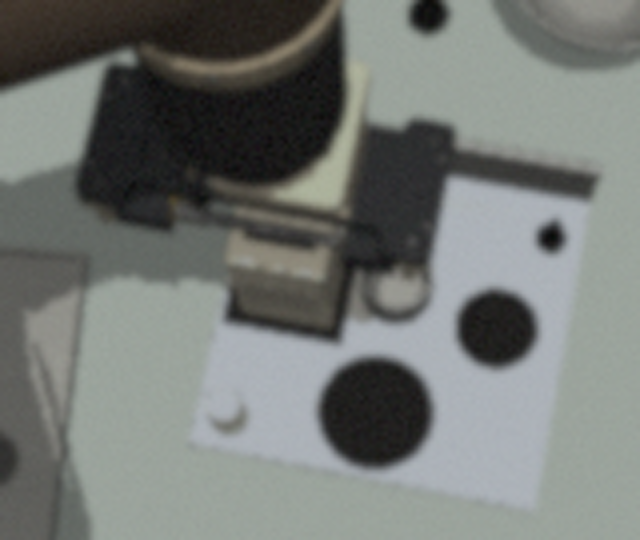

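The flask stands on the tray. The fingertips (scene crop 255 and 418) straddle the dispenser top (centre about 332), and I'll go down with a small correction.

```bash
python3 -m inch '0 -.0012 .02 0 0 0 1;0 0 .02 0 0 0 1;0 0 .015 0 0 0 1;0 0 .0078 0 0 0 1;0 0 0 0 0 0 1;0 0 0 0 0 0 1;0 0 0 0 0 0 1'; python3 g.py .578 .085 .09 176.3; python3 -m inch '0 0 0 0 0 0 .8;0 0 0 0 0 0 .75;0 0 0 0 0 0 .7;0 0 0 0 0 0 .65;0 0 0 0 0 0 .6;0 0 0 0 0 0 .5;0 0 0 0 0 0 .5;0 0 0 0 0 0 .5' 20; python3 g.py .578 .085 .09 176.3
```

```text
time_s: 19.72
tcp_pos: [0.579, 0.0838, 0.0903]
eef_rot: [180.0, 0.1, 176.3]
contact_force: [0.2, -0.5, -0.3]
gripper_width: 0.0879
at [0.579  0.0838 0.0903] rpy [1.7996e+02 1.1000e-01 1.7632e+02] w 0.0879 F [ 0.2 -0.5 -0.3] t 19.7167 q6 -121
az total 0.0003 then shift [0.0011 0.0011 0.0003] rows>= 1
time_s: 20.38
tcp_pos: [0.5786, 0.0839, 0.0895]
eef_rot: [180.0, 0.1, 176.3]
contact_force: [-0.7, 2.7, 4.0]
gripper_width: 0.0645
at [0.5786 0.0839 0.0895] rpy [1.7997e+02 6.0000e-02 1.7632e+02] w 0.0645 F [-0.7  2.7  4. ] t 20.3833 q6 -121
az total 0.0003 then shift [ 0.0007  0.0011 -0.0005] rows>= 1
```

```bash
python3 -m inch '0 0 0 0 0 0 .5;0 0 -.01 0 0 0 .5;0 0 -.02 0 0 0 .5;0 0 -.03 0 0 0 .5;0 0 -.03 0 0 0 .5;0 0 -.015 0 0 0 .5;0 0 0 0 0 0 .5;0 0 0 0 0 0 .5'; python3 g.py .517 .336 .195 176.3
```

```text
time_s: 21.05
tcp_pos: [0.5775, 0.0833, 0.1942]
eef_rot: [180.0, -0.0, 176.3]
contact_force: [-0.4, -0.2, -3.7]
gripper_width: 0.0646
at [0.5775 0.0833 0.1942] rpy [ 1.7997e+02 -1.0000e-02  1.7626e+02] w 0.0646 F [-0.4 -0.2 -3.7] t 21.05 q6 -121
az total -0.0006 then shift [ 0.0767  0.2483 -0.0008] rows>= 7
```

```bash
python3 -m inch '.003 .01 0 0 0 0 .5;.006 .02 0 0 0 0 .5;.009 .029 0 0 0 0 .5;.009 .029 0 0 0 0 .5;.009 .029 0 0 0 0 .5;.009 .029 0 0 0 0 .5;.009 .029 0 0 0 0 .5;.009 .029 0 0 0 0 .5;.008 .024 0 0 0 0 .5;.004 .014 0 0 0 0 .5;.0017 .006 0 0 0 0 .5;0 0 0 0 0 0 .5;0 0 0 0 0 0 .5;0 0 0 0 0 0 .5'; python3 g.py .517 .336 .0875 176.3
python3 - <<'E'
from h import *
im=snap('scene','s8.png')
cv2.imwrite('pics/s8c.png',cv2.resize(im[70:250,360:520,::-1],None,fx=3.3,fy=3.3,interpolation=2))
E
```

```text
time_s: 22.22
tcp_pos: [0.5175, 0.3348, 0.1934]
eef_rot: [-179.9, -0.0, 176.3]
contact_force: [-0.3, -0.4, -2.5]
gripper_width: 0.0645
at [0.5175 0.3348 0.1934] rpy [-1.7994e+02 -4.0000e-02  1.7625e+02] w 0.0645 F [-0.3 -0.4 -2.5] t 22.2167 q6 -145
az total -0.0009 then shift [0.0006 0.0012 0.1059] rows>= 3
```

View pics/s8c.png

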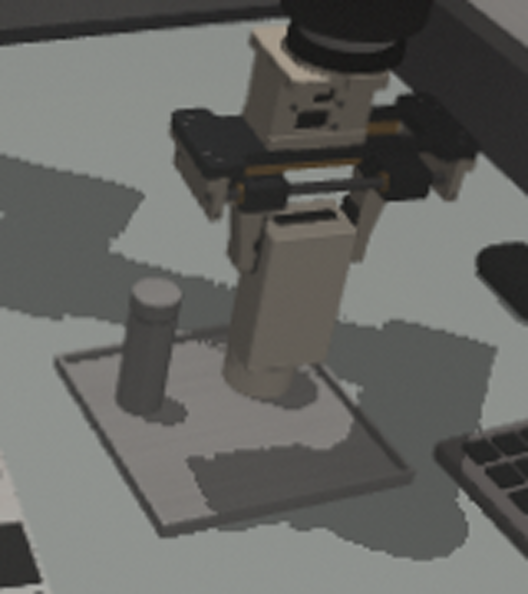

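The held dispenser is upright over the free part of the tray, so I'll lower it.

```bash
python3 -m inch '0 0 .03 0 0 0 .5;0 0 .03 0 0 0 .5;0 0 .02 0 0 0 .5;0 0 .012 0 0 0 .5;0 0 .006 0 0 0 .5;0 0 .002 0 0 0 .5;0 0 0 0 0 0 .5;0 0 0 0 0 0 .5;0 0 0 0 0 0 .5'; python3 -m inch '0 0 .001 0 0 0 .5;0 0 .001 0 0 0 .5;0 0 .001 0 0 0 .5;0 0 0 0 0 0 .5;0 0 0 0 0 0 .5'
```

```text
time_s: 23.02
tcp_pos: [0.5182, 0.3363, 0.0952]
eef_rot: [179.9, 0.1, 176.3]
contact_force: [-0.3, 0.0, -2.6]
gripper_width: 0.0644
time_s: 23.43
tcp_pos: [0.5175, 0.336, 0.0909]
eef_rot: [-180.0, -0.0, 176.3]
contact_force: [-0.1, 0.2, -3.7]
gripper_width: 0.0645
```

```bash
python3 -m inch '0 0 .0015 0 0 0 .5;0 0 .0015 0 0 0 .5;0 0 0 0 0 0 .5;0 0 0 0 0 0 .5'; python3 -m inch '0 0 .001 0 0 0 .5;0 0 0 0 0 0 .5;0 0 0 0 0 0 .5'
```

```text
time_s: 23.77
tcp_pos: [0.5174, 0.3359, 0.0877]
eef_rot: [-180.0, -0.0, 176.3]
contact_force: [-0.1, 0.4, -2.8]
gripper_width: 0.0644
time_s: 24.02
tcp_pos: [0.5175, 0.3359, 0.0869]
eef_rot: [-180.0, -0.0, 176.3]
contact_force: [-0.0, 0.0, -2.8]
gripper_width: 0.0646
```

```bash
python3 -m inch '0 0 .0006 0 0 0 .5;0 0 0 0 0 0 .5;0 0 0 0 0 0 .5'; python3 -m inch '0 0 .0003 0 0 0 .5;0 0 0 0 0 0 .5'
```

```text
time_s: 24.27
tcp_pos: [0.5176, 0.336, 0.0865]
eef_rot: [180.0, 0.0, 176.3]
contact_force: [0.2, -0.3, -1.8]
gripper_width: 0.0648
time_s: 24.43
tcp_pos: [0.5177, 0.3361, 0.0865]
eef_rot: [180.0, 0.0, 176.3]
contact_force: [-0.9, -1.1, 1.4]
gripper_width: 0.0646
```

```bash
python3 -m inch '0 0 0 0 0 0 .8;0 0 0 0 0 0 .9;0 0 0 0 0 0 1;0 0 0 0 0 0 1;0 0 0 0 0 0 1;0 0 -.015 0 0 0 1;0 0 -.025 0 0 0 1;0 0 -.03 0 0 0 1;0 0 -.03 0 0 0 1;0 0 0 0 0 0 1;0 0 0 0 0 0 1'; python3 g.py .48 .1 .18 176.3
python3 - <<'E'
from h import *
im=snap('scene','s9.png')
cv2.imwrite('pics/s9c.png',cv2.resize(im[130:290,260:520,::-1],None,fx=3,fy=3,interpolation=2))
im=snap('top','t9.png')
cv2.imwrite('pics/t9c.png',cv2.resize(im[100:245,140:380,::-1],None,fx=3.3,fy=3.3,interpolation=2))
E
```

```text
time_s: 25.35
tcp_pos: [0.5183, 0.3368, 0.1883]
eef_rot: [179.8, 0.2, 176.3]
contact_force: [-0.5, -1.0, -0.8]
gripper_width: 0.0879
at [0.5183 0.3368 0.1883] rpy [1.798e+02 1.600e-01 1.763e+02] w 0.0879 F [-0.5 -1.  -0.8] t 25.35 q6 -145
az total 0.0001 then shift [ 0.023  -0.2388  0.0083] rows>= 7
```

View pics/s9c.png

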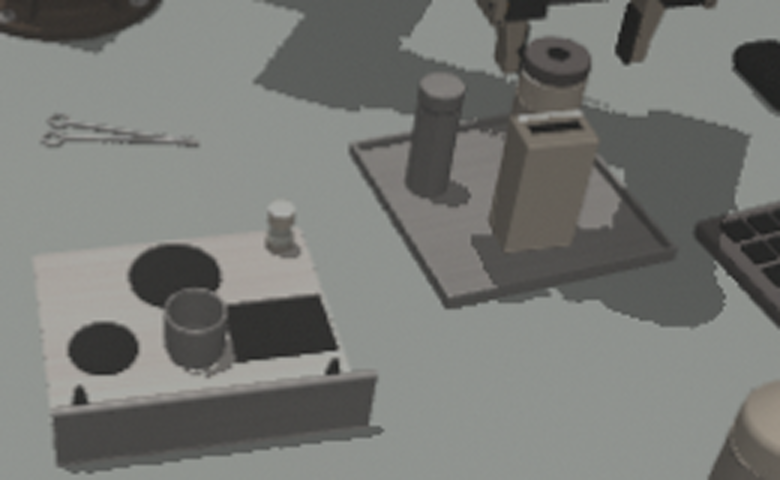

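View pics/t9c.png

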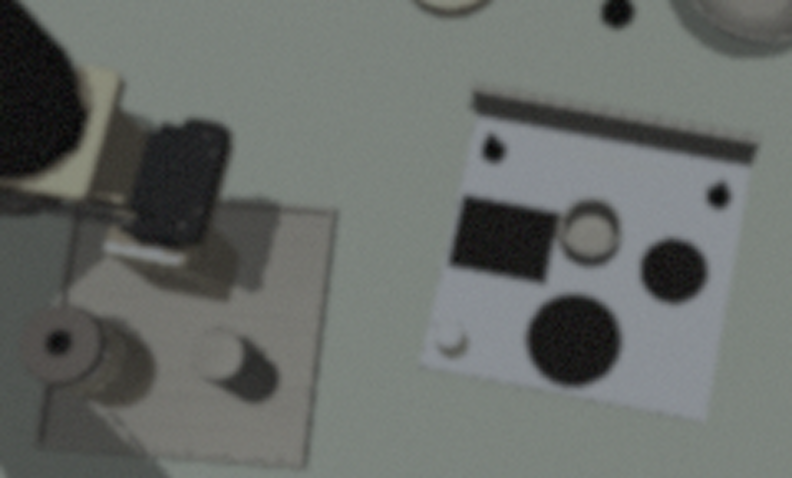

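All three containers stand inside the tray, and the bare pads and the cup are clear in both views. I'll measure the pads, cup and seat.

Run:
```python
from h import *
def seg(n,f,box,z,th):
    im=cv2.imread('pics/'+f,0); x0,y0,x1,y1=box
    c=cv2.resize(im[y0:y1,x0:x1],None,fx=8,fy=8,interpolation=cv2.INTER_CUBIC); m=(c<th).astype(np.uint8)
    k,l,st,ce=cv2.connectedComponentsWithStats(m)
    for i in range(1,k):
        if st[i,4]<6000: continue
        cn=max(cv2.findContours((l==i).astype(np.uint8),0,1)[0],key=len)[:,0,:].astype(float)
        w=ray(n,(cn+.5)/8-.5+[x0,y0],z)[:,:2].astype(np.float32)
        (cx,cy),(a,b),an=cv2.minAreaRect(w); (ex,ey),rr=cv2.minEnclosingCircle(w)
        M=cv2.moments(w.reshape(-1,1,2))
        print(n,f,'px',((ce[i]+.5)/8-.5+[x0,y0]).round(1),'cen',round(M['m10']/M['m00'],4),round(M['m01']/M['m00'],4),'rect',np.round([cx,cy,a,b,an],4))
seg('top','t9.png',(268,150,365,225),.007,75)
seg('top','t0.png' if 0 else 'top0.png',(400,200,450,250),.009,45)
seg('scene','s9.png',(265,205,375,255),.007,75)
seg('scene','scene0.png',(178,218,216,246),.009,50)
import cv2
a=cv2.imread('pics/s9.png',0); print(a[215:220,310:320].mean(), cv2.imread('pics/t9.png',0)[200:205,310:316].mean())
```

```text
top t9.png px [292.4 172. ] cen 0.5804 0.0867 rect [5.80200e-01 8.61000e-02 8.31000e-02 6.12000e-02 8.61574e+01]
top t9.png px [343.7 181.6] cen 0.5719 -0.0579 rect [ 0.5722 -0.0577  0.0537  0.0532 51.5358]
top t9.png px [313.4 202.7] cen 0.5021 0.0169 rect [5.0230e-01 1.7000e-02 7.5700e-02 7.5500e-02 2.8769e+01]
top top0.png px [425.8 226.7] cen 0.4769 -0.2912 rect [ 0.4768 -0.2909  0.0653  0.0676  3.9346]
scene s9.png px [317.  220.6] cen 0.5003 0.0177 rect [ 0.5008  0.0178  0.0687  0.0775 11.8454]
scene s9.png px [324.7 232.9] cen 0.5482 0.0264 rect [5.47600e-01 2.62000e-02 4.31000e-02 3.73000e-02 7.61051e+01]
scene s9.png px [346.  240.6] cen 0.5851 0.0723 rect [5.82200e-01 6.27000e-02 1.35100e-01 6.38000e-02 8.68445e+01]
scene s9.png px [294. 246.] cen 0.5751 -0.0562 rect [ 5.74900e-01 -5.63000e-02  5.49000e-02  5.59000e-02  7.75083e+01]
scene scene0.png px [195.8 233.2] cen 0.4808 -0.2895 rect [ 0.481  -0.2893  0.0727  0.071   6.461 ]
51.14 22.1
```

```bash
python3 g.py .586 .0157 .12 176.3; python3 -m inch '-.003 -.015 0 0 0 0 1;-.005 -.03 0 0 0 0 1;-.005 -.035 0 0 0 0 1;-.005 -.035 0 0 0 0 1;-.005 -.035 0 0 0 0 1;-.005 -.035 .005 0 0 0 1;-.005 -.035 .01 0 0 0 1;-.005 -.035 .015 0 0 0 1;-.004 -.03 .015 0 0 0 1;-.003 -.02 .015 0 0 0 1;-.002 -.01 .008 0 0 0 1;0 0 0 0 0 0 1;0 0 0 0 0 0 1;0 0 0 0 0 0 1'; python3 g.py .586 .0157 .06 176.3
```

```text
at [0.5171 0.3357 0.1855] rpy [-1.7999e+02 -4.0000e-02  1.7628e+02] w 0.0872 F [ 0.2 -0.7 -0.2] t 25.45 q6 -145
az total -0.0003 then shift [-0.0894 -0.3149  0.0655] rows>= 9
time_s: 26.62
tcp_pos: [0.5444, 0.0191, 0.1183]
eef_rot: [-180.0, 0.0, 176.3]
contact_force: [0.2, -0.5, -0.5]
gripper_width: 0.0874
at [0.5444 0.0191 0.1183] rpy [-1.7999e+02  1.0000e-02  1.7632e+02] w 0.0874 F [ 0.2 -0.5 -0.5] t 26.6167 q6 -116
az total 0.0003 then shift [-0.0417 -0.0007  0.0583] rows>= 2
```

```bash
python3 -m inch '-.014 0 0 0 0 0 1;-.014 0 .01 0 0 0 1;-.0137 -.0007 .02 0 0 0 1;0 0 .02 0 0 0 1;0 0 .008 0 0 0 1;0 0 0 0 0 0 1;0 0 0 0 0 0 1;0 0 0 0 0 0 1'; python3 g.py .586 .0157 .06 176.3;python3 - <<'E'
from h import *
im=snap('scene','s10.png')
cv2.imwrite('pics/s10c.png',cv2.resize(im[140:290,260:400,::-1],None,fx=4,fy=4,interpolation=2))
E
```

```text
time_s: 27.28
tcp_pos: [0.5863, 0.0159, 0.0614]
eef_rot: [180.0, 0.1, 176.4]
contact_force: [-0.0, -0.5, 0.4]
gripper_width: 0.0878
at [0.5863 0.0159 0.0614] rpy [1.7998e+02 1.0000e-01 1.7636e+02] w 0.0878 F [-0.  -0.5  0.4] t 27.2833 q6 -114
az total 0.0011 then shift [ 0.0003 -0.0002  0.0014] rows>= 1
```

View pics/s10c.png

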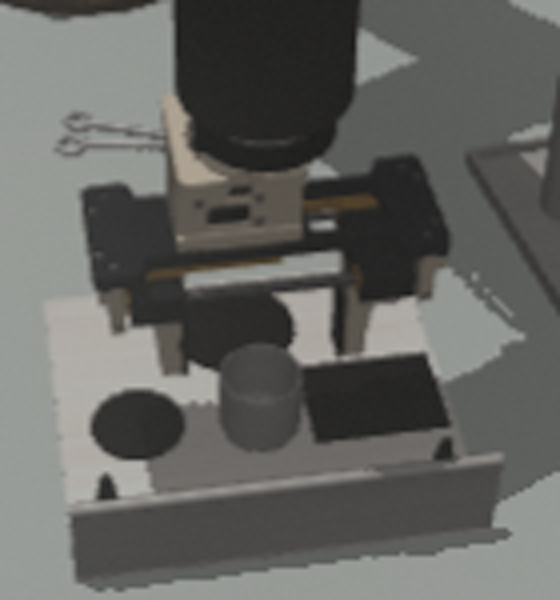

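The cup (crop 260,375) lies midway between the fingertips (173 and 350), so I'll go down.

```bash
python3 -m inch '0 0 .015 0 0 0 1;0 0 .015 0 0 0 1;0 0 .01 0 0 0 1;0 0 .007 0 0 0 1;0 0 0 0 0 0 1;0 0 0 0 0 0 1;0 0 0 0 0 0 1'; python3 -m inch '0 0 0 0 0 0 .7;0 0 0 0 0 0 .65;0 0 0 0 0 0 .6;0 0 0 0 0 0 .55;0 0 0 0 0 0 .5;0 0 0 0 0 0 .45;0 0 0 0 0 0 .4;0 0 0 0 0 0 .4;0 0 0 0 0 0 .4;0 0 0 0 0 0 .4' 12
```

```text
time_s: 27.92
tcp_pos: [0.5862, 0.0153, 0.0138]
eef_rot: [180.0, 0.1, 176.3]
contact_force: [-0.1, -0.6, -0.5]
gripper_width: 0.0879
time_s: 28.75
tcp_pos: [0.5857, 0.0152, 0.0131]
eef_rot: [180.0, 0.0, 176.3]
contact_force: [-0.5, 0.3, 0.5]
gripper_width: 0.0491
```

```bash
python3 -m inch '0 0 -.01 0 0 0 .4;0 0 -.02 0 0 0 .4;0 0 -.03 0 0 0 .4;0 0 -.03 0 0 0 .4;0 0 -.02 0 0 0 .4;0 0 0 0 0 0 .4;0 0 0 0 0 0 .4'; python3 g.py .479 -.289 .125 176.3
```

```text
time_s: 29.33
tcp_pos: [0.5864, 0.0155, 0.1251]
eef_rot: [179.9, 0.2, 176.3]
contact_force: [-0.9, -0.3, -1.6]
gripper_width: 0.0491
at [0.5864 0.0155 0.1251] rpy [179.92   0.18 176.3 ] w 0.0491 F [-0.9 -0.3 -1.6] t 29.3333 q6 -114
az total -0.0 then shift [ 8.750e-02 -3.108e-01  1.000e-04] rows>= 9
```

```bash
python3 -m inch '.004 -.014 0 0 0 0 .4;.007 -.025 0 0 0 0 .4;.008 -.029 0 0 0 0 .4;.008 -.029 0 0 0 0 .4;.008 -.029 0 0 0 0 .4;.008 -.029 0 0 0 0 .4;.008 -.029 0 0 0 0 .4;.008 -.029 0 0 0 0 .4;.008 -.029 0 0 0 0 .4;.008 -.029 0 0 0 0 .4;.007 -.024 0 0 0 0 .4;.0035 -.011 0 0 0 0 .4;.002 -.005 0 0 0 0 .4;0 0 0 0 0 0 .4;0 0 0 0 0 0 .4;0 0 0 0 0 0 .4'; python3 g.py .479 -.289 .06 176.3
```

```text
time_s: 30.67
tcp_pos: [0.4785, -0.2887, 0.1229]
eef_rot: [180.0, -0.0, 176.3]
contact_force: [-0.2, -0.1, -0.9]
gripper_width: 0.0492
at [ 0.4785 -0.2887  0.1229] rpy [ 1.7999e+02 -1.0000e-02  1.7635e+02] w 0.0492 F [-0.2 -0.1 -0.9] t 30.6667 q6 -83
az total 0.0008 then shift [-0.0005 -0.0003  0.0629] rows>= 2
```

```bash
python3 -m inch '0 0 .02 0 0 0 .4;0 0 .025 0 0 0 .4;0 0 .02 0 0 0 .4;0 0 .015 0 0 0 .4;0 0 .009 0 0 0 .4;0 0 0 0 0 0 .4;0 0 0 0 0 0 .4;0 0 0 0 0 0 .4';  python3 g.py .479 -.289 .0181 176.3
python3 - <<'E'
from h import *
im=snap('scene','s11.png')
cv2.imwrite('pics/s11c.png',cv2.resize(im[150:280,120:250,::-1],None,fx=4.5,fy=4.5,interpolation=2))
im=snap('top','t11.png')
cv2.imwrite('pics/t11c.png',cv2.resize(im[150:285,380:500,::-1],None,fx=4,fy=4,interpolation=2))
E
```

```text
time_s: 31.33
tcp_pos: [0.4793, -0.2894, 0.035]
eef_rot: [-180.0, 0.1, 176.4]
contact_force: [-0.0, 0.2, -1.1]
gripper_width: 0.0494
at [ 0.4793 -0.2894  0.035 ] rpy [-1.7998e+02  8.0000e-02  1.7635e+02] w 0.0494 F [-0.   0.2 -1.1] t 31.3333 q6 -83
az total 0.0009 then shift [0.0003 0.0004 0.0169] rows>= 1
```

View pics/s11c.png

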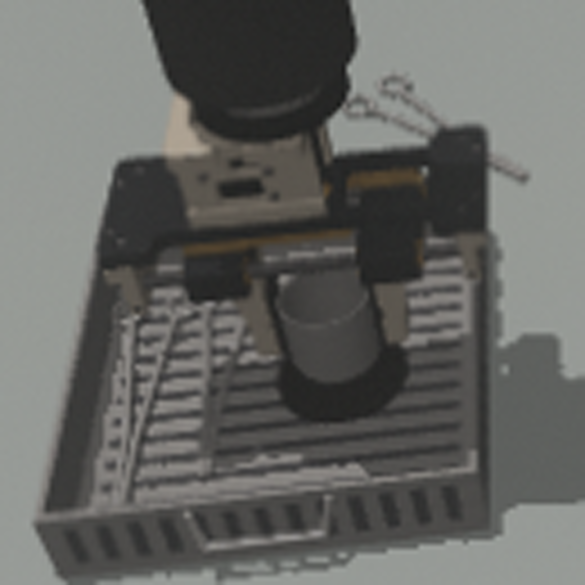

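View pics/t11c.png

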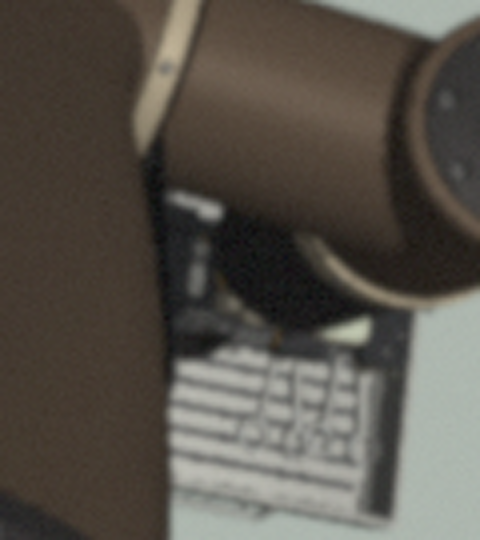

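Run:
```python
from h import *
uv=(np.array([322.5,301])+.5)/4.5-.5+[120,150]
print(uv,ray('scene',[uv],.0719))
P=ray('scene',[[195.8,233.2]],.009)[0]; print(P)
# predicted rim px if cup over the seat
print((proj('scene',[P+[0,0,.0629]])-[120,150]+.5)*4.5)
```

```text
[191.27777778 216.5       ] [[ 0.48789558 -0.28865914  0.0719    ]]
[ 0.4817398  -0.28952268  0.009     ]
[[321.35073199 294.04442286]]
```

```bash
python3 -m inch '.003 0 .006 0 0 0 .4;0 0 .006 0 0 0 .4;0 0 .002 0 0 0 .4;0 0 0 0 0 0 .4;0 0 0 0 0 0 .4'; python3 -m inch '0 0 .001 0 0 0 .4;0 0 0 0 0 0 .4;0 0 0 0 0 0 .4'
```

```text
time_s: 31.85
tcp_pos: [0.4751, -0.2894, 0.0198]
eef_rot: [180.0, -0.0, 176.3]
contact_force: [-1.2, 0.0, -1.1]
gripper_width: 0.0493
time_s: 32.1
tcp_pos: [0.4753, -0.2893, 0.0191]
eef_rot: [-180.0, 0.0, 176.3]
contact_force: [-0.1, 0.3, -1.1]
gripper_width: 0.0497
```

```bash
python3 -m inch '-.001 0 .001 0 0 0 .4;0 0 0 0 0 0 .4;0 0 0 0 0 0 .4'; python3 -m inch '0 0 .0006 0 0 0 .4;0 0 0 0 0 0 .4;0 0 0 0 0 0 .4'
```

```text
time_s: 32.35
tcp_pos: [0.4764, -0.2894, 0.0181]
eef_rot: [-180.0, 0.0, 176.3]
contact_force: [-0.2, 0.3, 0.1]
gripper_width: 0.049
time_s: 32.6
tcp_pos: [0.4765, -0.2894, 0.0181]
eef_rot: [-180.0, 0.0, 176.3]
contact_force: [-1.3, 1.1, 4.9]
gripper_width: 0.0492
```

```bash
python3 -m inch '0 0 0 0 0 0 .65;0 0 0 0 0 0 .75;0 0 0 0 0 0 .85;0 0 0 0 0 0 .85;0 0 0 0 0 0 .85;0 0 -.01 0 0 0 .85;0 0 -.02 0 0 0 .85;0 0 -.03 0 0 0 .85;0 0 -.03 0 0 0 .85;0 0 -.04 0 0 0 1;0 0 -.04 0 0 0 1;0 0 0 0 0 0 1;0 0 0 0 0 0 1'; python3 g.py .5177 .3361 .19 176.3
```

```text
time_s: 33.68
tcp_pos: [0.4777, -0.2898, 0.1912]
eef_rot: [-179.9, 0.4, 176.3]
contact_force: [-0.6, 0.9, -1.0]
gripper_width: 0.0875
at [ 0.4777 -0.2898  0.1912] rpy [-179.93    0.36  176.31] w 0.0875 F [-0.6  0.9 -1. ] t 33.6833 q6 -83
az total 0.0001 then shift [5.000e-04 6.272e-01 1.200e-03] rows>= 16
```

```bash
python3 -m inch '0 .015 0 0 0 0 1;-.002 .03 0 0 0 0 1;-.002 .035 0 0 0 0 1;-.002 .035 0 0 0 0 1;-.002 .035 0 0 0 0 1;-.002 .035 0 0 0 0 1;-.002 .035 0 0 0 0 1;-.002 .035 0 0 0 0 1;-.002 .035 0 0 0 0 1;-.002 .035 0 0 0 0 1;-.002 .035 0 0 0 0 1;-.002 .035 0 0 0 0 1;-.002 .035 0 0 0 0 1;-.002 .035 0 0 0 0 1;-.002 .035 0 0 0 0 1;-.002 .035 0 0 0 0 1;0 .035 0 0 0 0 1;0 .03 0 0 0 0 1;0 0 0 0 0 0 1;0 0 0 0 0 0 1';  python3 g.py .5177 .3361 .15 176.3
python3 - <<'E'
from h import *
im=snap('scene','s12.png')
a=cv2.resize(im[180:280,120:240,::-1],None,fx=3.3,fy=3.3,interpolation=2)
im=snap('top','t12.png')
b=cv2.resize(im[170:270,380:500,::-1],None,fx=3.3,fy=3.3,interpolation=2)
cv2.imwrite('pics/cup12.png',np.hstack([a,b]))
for n in('scene','top'):
  for k,z in(('cup_mid',.032),('basket_seat',.009)):
    for o in r.recognise(k,n)[:1]: print(k,n,round(o['p'],2),o['xy'],ray(n,o['xy'],z)[0].round(4))
E
```

```text
time_s: 35.35
tcp_pos: [0.5441, 0.3086, 0.1858]
eef_rot: [-179.9, -0.1, 176.4]
contact_force: [-0.8, 0.1, -0.1]
gripper_width: 0.0877
at [0.5441 0.3086 0.1858] rpy [-1.7988e+02 -1.2000e-01  1.7641e+02] w 0.0877 F [-0.8  0.1 -0.1] t 35.35 q6 -141
az total 0.002 then shift [0.0281 0.0258 0.0358] rows>= 2
cup_mid scene 0.77 [197.5, 226.8] [ 0.4841 -0.2811  0.032 ]
basket_seat scene 0.95 [177.0, 236.6] [ 0.4837 -0.3359  0.009 ]
cup_mid top 0.7 [428.6, 222.2] [ 0.4854 -0.2914  0.032 ]
basket_seat top 0.64 [441.4, 230.1] [ 0.473  -0.3333  0.009 ]
```

View pics/cup12.png

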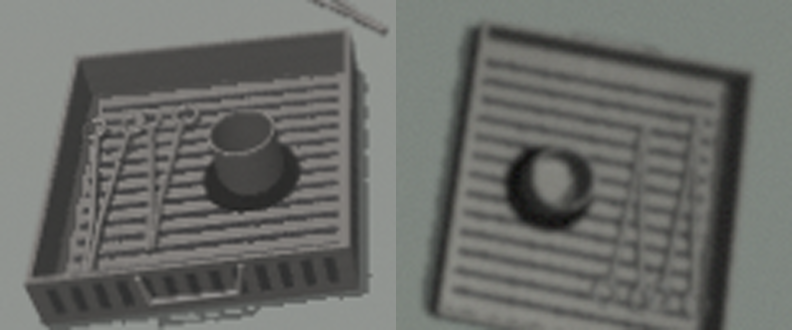

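Run:
```python
from h import *
S=ray('top',[[425.8,226.7]],.009)[0];T=ray('scene',[[195.8,233.2]],.009)[0]
print(ray('top',[[430.7,223.4]],.055)-S, ray('scene',[[193,220.0]],.055)-T)
a=cv2.imread('pics/s12.png');b=cv2.imread('pics/t12.png')
a=cv2.resize(a[205:250,175:215],None,fx=9,fy=9,interpolation=2);b=cv2.resize(b[200:245,405:450],None,fx=9,fy=9,interpolation=2)
for im,n,(x,y),C in((a,'scene',(175,205),T),(b,'top',(405,200),S)):
    th=np.linspace(0,6.28,60)
    for rad,z,dz,col in((.025,.055,0,(0,255,0)),(.036,.009,0,(0,0,255))):
        p=np.c_[C[0]+rad*np.cos(th),C[1]+rad*np.sin(th),np.full(60,z)]
        q=((proj(n,p)-[x,y]+.5)*9).astype(int); cv2.polylines(im,[q.reshape(-1,1,2)],True,col,1)
cv2.imwrite('pics/cup12b.png',np.hstack([a,b]))
```

```text
[[0.00196906 0.00066609 0.046     ]] [[0.00068214 0.00177894 0.046     ]]
```

View pics/cup12b.png

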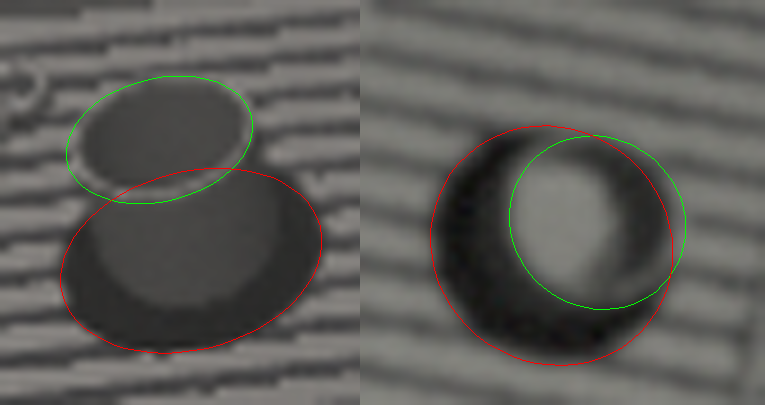

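The cup stands within about 2–3 mm of the seat centre, since the predicted rim and seat circles fit in both views. Next I'll put the dispenser back.

```bash
python3 -m inch '.014 .013 0 0 0 .002 1;.014 .013 0 0 0 0 1;0 0 .02 0 0 0 1;0 0 .015 0 0 0 1;0 0 0 0 0 0 1;0 0 0 0 0 0 1;0 0 0 0 0 0 1'; python3 g.py .5177 .3361 .0875 176.3
```

```text
time_s: 36.23
tcp_pos: [0.5194, 0.335, 0.1535]
eef_rot: [180.0, 0.1, 176.2]
contact_force: [-0.2, 0.1, -0.4]
gripper_width: 0.0873
at [0.5194 0.335  0.1535] rpy [1.7997e+02 5.0000e-02 1.7616e+02] w 0.0873 F [-0.2  0.1 -0.4] t 36.2333 q6 -145
az total -0.0024 then shift [0.0017 0.001  0.066 ] rows>= 2
```

```bash
python3 -m inch '.0017 .001 .015 0 0 -.002 1;0 0 .02 0 0 0 1;0 0 .02 0 0 0 1;0 0 .011 0 0 0 1;0 0 0 0 0 0 1;0 0 0 0 0 0 1;0 0 0 0 0 0 1'; python3 g.py .5177 .3361 .0875 176.3;  python3 -m inch '0 0 0 0 0 0 .8;0 0 0 0 0 0 .75;0 0 0 0 0 0 .7;0 0 0 0 0 0 .65;0 0 0 0 0 0 .6;0 0 0 0 0 0 .5;0 0 0 0 0 0 .5;0 0 0 0 0 0 .5' 20; python3 g.py .5177 .3361 .0875 176.3
```

```text
time_s: 36.82
tcp_pos: [0.5179, 0.3369, 0.0879]
eef_rot: [179.9, 0.1, 176.3]
contact_force: [0.3, 0.4, 0.6]
gripper_width: 0.0875
at [0.5179 0.3369 0.0879] rpy [1.7993e+02 8.0000e-02 1.7631e+02] w 0.0875 F [0.3 0.4 0.6] t 36.8167 q6 -145
az total 0.0001 then shift [ 0.0002 -0.0008  0.0004] rows>= 1
time_s: 37.48
tcp_pos: [0.5175, 0.3369, 0.087]
eef_rot: [179.9, 0.1, 176.3]
contact_force: [-0.8, 1.5, 4.7]
gripper_width: 0.0643
at [0.5175 0.3369 0.087 ] rpy [1.7994e+02 5.0000e-02 1.7632e+02] w 0.0643 F [-0.8  1.5  4.7] t 37.4833 q6 -145
az total 0.0003 then shift [-0.0003 -0.0008 -0.0005] rows>= 1
```

```bash
python3 -m inch '0 0 -.01 0 0 0 .5;0 0 -.02 0 0 0 .5;0 0 -.03 0 0 0 .5;0 0 -.03 0 0 0 .5;0 0 -.015 0 0 0 .5;0 0 0 0 0 0 .5;0 0 0 0 0 0 .5'; python3 g.py .581 .0875 .195 176.3
```

```text
time_s: 38.07
tcp_pos: [0.5167, 0.336, 0.1918]
eef_rot: [180.0, -0.0, 176.3]
contact_force: [0.0, 0.3, -3.6]
gripper_width: 0.0642
at [0.5167 0.336  0.1918] rpy [ 1.7997e+02 -2.0000e-02  1.7627e+02] w 0.0642 F [ 0.   0.3 -3.6] t 38.0667 q6 -145
az total -0.0005 then shift [-0.0802 -0.2438 -0.0032] rows>= 7
```

```bash
python3 -m inch '-.003 -.01 0 0 0 0 .5;-.006 -.02 0 0 0 0 .5;-.0095 -.029 0 0 0 0 .5;-.0095 -.029 0 0 0 0 .5;-.0095 -.029 0 0 0 0 .5;-.0095 -.029 0 0 0 0 .5;-.0095 -.029 0 0 0 0 .5;-.0095 -.029 0 0 0 0 .5;-.008 -.022 0 0 0 0 .5;-.004 -.012 0 0 0 0 .5;-.0022 -.0058 0 0 0 0 .5;0 0 0 0 0 0 .5;0 0 0 0 0 0 .5;0 0 0 0 0 0 .5'; python3 g.py .581 .0875 .105 176.3
```

```text
time_s: 39.23
tcp_pos: [0.581, 0.0887, 0.1911]
eef_rot: [-180.0, -0.0, 176.3]
contact_force: [-0.1, -0.4, -3.1]
gripper_width: 0.064
at [0.581  0.0887 0.1911] rpy [-1.8000e+02 -4.0000e-02  1.7634e+02] w 0.064 F [-0.1 -0.4 -3.1] t 39.2333 q6 -121
az total 0.0007 then shift [-0.     -0.0012  0.0861] rows>= 3
```

```bash
python3 -m inch '0 -.0012 .025 0 0 0 .5;0 0 .025 0 0 0 .5;0 0 .02 0 0 0 .5;0 0 .011 0 0 0 .5;0 0 .005 0 0 0 .5;0 0 0 0 0 0 .5;0 0 0 0 0 0 .5;0 0 0 0 0 0 .5'; python3 g.py .581 .0875 .09 176.3
python3 - <<'E'
from h import *
im=snap('scene','s13.png')
cv2.imwrite('pics/s13c.png',cv2.resize(im[170:280,260:400,::-1],None,fx=5,fy=5,interpolation=2))
E
```

```text
time_s: 39.9
tcp_pos: [0.5822, 0.0872, 0.1068]
eef_rot: [180.0, 0.1, 176.3]
contact_force: [0.7, 0.3, -3.0]
gripper_width: 0.0641
at [0.5822 0.0872 0.1068] rpy [1.7995e+02 1.1000e-01 1.7633e+02] w 0.0641 F [ 0.7  0.3 -3. ] t 39.9 q6 -121
az total 0.0005 then shift [0.0012 0.0002 0.0168] rows>= 1
```

View pics/s13c.png

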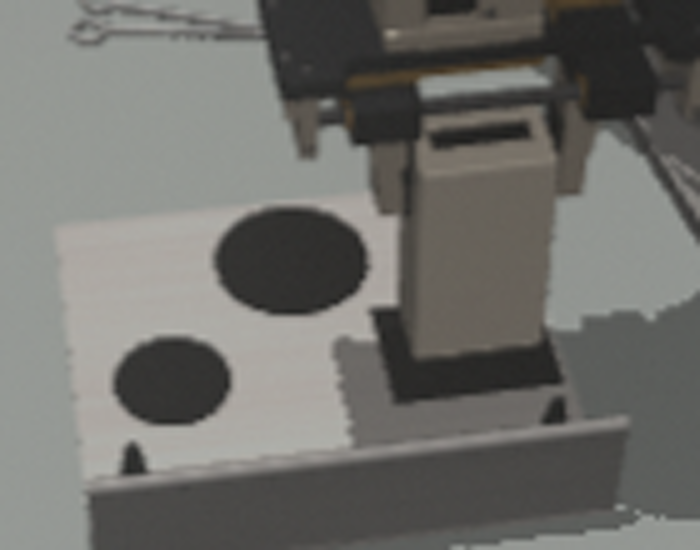

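The dispenser hangs centred over the rectangular pad (front edges both centred on crop u≈479), so I'll lower it.

```bash
python3 -m inch '.001 0 .007 0 0 0 .5;0 0 .005 0 0 0 .5;0 0 .003 0 0 0 .5;0 0 0 0 0 0 .5;0 0 0 0 0 0 .5'; python3 -m inch '0 0 .001 0 0 0 .5;0 0 0 0 0 0 .5;0 0 0 0 0 0 .5'
```

```text
time_s: 40.37
tcp_pos: [0.5802, 0.0866, 0.0902]
eef_rot: [-180.0, -0.0, 176.3]
contact_force: [-0.8, -1.0, -3.6]
gripper_width: 0.064
time_s: 40.62
tcp_pos: [0.5804, 0.0866, 0.0898]
eef_rot: [-180.0, 0.0, 176.3]
contact_force: [-0.6, -0.5, 1.2]
gripper_width: 0.064
```

```bash
python3 -m inch '0 0 0 0 0 0 .8;0 0 0 0 0 0 .9;0 0 0 0 0 0 1;0 0 0 0 0 0 1;0 0 0 0 0 0 1;0 0 -.015 0 0 0 1;0 0 -.025 0 0 0 1;0 0 -.03 0 0 0 1;0 0 -.03 0 0 0 1;0 0 0 0 0 0 1;0 0 0 0 0 0 1'; python3 g.py .435 .2734 .19 176.3
```

```text
time_s: 41.53
tcp_pos: [0.5814, 0.0872, 0.1916]
eef_rot: [179.9, 0.2, 176.3]
contact_force: [-0.8, 0.7, -1.1]
gripper_width: 0.0873
at [0.5814 0.0872 0.1916] rpy [179.88   0.22 176.3 ] w 0.0873 F [-0.8  0.7 -1.1] t 41.5333 q6 -121
az total 0.0001 then shift [0.1581 0.1764 0.0016] rows>= 6
```

```bash
python3 -m inch '.01 .012 0 0 0 0 .8;.02 .023 0 0 0 0 .8;.026 .029 0 0 0 0 .8;.026 .029 0 0 0 0 .8;.026 .029 0 0 0 0 .8;.026 .029 0 0 0 0 .8;.017 .017 0 0 0 0 .8;.0071 .0084 0 0 0 0 .8;0 0 0 0 0 0 .8;0 0 0 0 0 0 .8;0 0 0 0 0 0 .8'; python3 g.py .435 .2734 .0825 176.3
```

```text
time_s: 42.45
tcp_pos: [0.4342, 0.2723, 0.1889]
eef_rot: [-180.0, -0.0, 176.3]
contact_force: [-0.1, -0.7, -0.3]
gripper_width: 0.07
at [0.4342 0.2723 0.1889] rpy [-1.7995e+02 -3.0000e-02  1.7628e+02] w 0.07 F [-0.1 -0.7 -0.3] t 42.45 q6 -148
az total -0.0004 then shift [-0.0008  0.0012  0.1064] rows>= 3
```

```bash
python3 -m inch '0 0 .025 0 0 0 .8;0 0 .03 0 0 0 .8;0 0 .025 0 0 0 .8;0 0 .015 0 0 0 .8;0 0 .009 0 0 0 .8;0 0 0 0 0 0 .8;0 0 0 0 0 0 .8;0 0 0 0 0 0 .8'; python3 g.py .435 .2734 .0825 176.3;  python3 -m inch '0 0 0 0 0 0 .7;0 0 0 0 0 0 .6;0 0 0 0 0 0 .5;0 0 0 0 0 0 .45;0 0 0 0 0 0 .4;0 0 0 0 0 0 .3;0 0 0 0 0 0 .25;0 0 0 0 0 0 .25;0 0 0 0 0 0 .25' 20; python3 g.py .435 .2734 .0825 176.3
```

```text
time_s: 43.12
tcp_pos: [0.4348, 0.2732, 0.0865]
eef_rot: [179.9, 0.1, 176.3]
contact_force: [0.3, -0.6, 0.8]
gripper_width: 0.0699
at [0.4348 0.2732 0.0865] rpy [1.7994e+02 6.0000e-02 1.7627e+02] w 0.0699 F [ 0.3 -0.6  0.8] t 43.1167 q6 -148
az total -0.0005 then shift [-0.0002  0.0002  0.004 ] rows>= 1
time_s: 43.87
tcp_pos: [0.4341, 0.2731, 0.0857]
eef_rot: [180.0, 0.0, 176.3]
contact_force: [-1.4, -0.2, 3.3]
gripper_width: 0.0397
at [0.4341 0.2731 0.0857] rpy [1.7998e+02 2.0000e-02 1.7631e+02] w 0.0397 F [-1.4 -0.2  3.3] t 43.8667 q6 -148
az total 0.0002 then shift [-0.0009  0.0003  0.0032] rows>= 1
```

```bash
python3 -m inch '0 0 -.01 0 0 0 .2;0 0 -.02 0 0 0 .2;0 0 -.03 0 0 0 .2;0 0 -.03 0 0 0 .2;0 0 -.02 0 0 0 .2;0 -.01 0 0 0 0 .2;0 -.02 0 0 0 0 .2;0 -.033 0 0 0 0 .2;0 -.033 0 0 0 0 .2;0 -.033 0 0 0 0 .2;-.001 -.033 0 0 0 0 .2;-.005 -.033 0 0 0 0 .2;-.01 -.033 0 0 0 0 .2;-.018 -.03 0 0 0 0 .2;-.025 -.025 0 0 0 0 .2;-.03 -.02 0 0 0 0 .2;-.03 -.01 0 0 0 0 .2;-.02 -.004 0 0 0 0 .2;-.01 0 0 0 0 0 .2;0 0 0 0 0 0 .2'; python3 -m inch '0 0 0 0 0 0 .2;0 0 0 0 0 0 .2';python3 g.py .572 -.0567 .105 176.3
```

```text
time_s: 45.53
tcp_pos: [0.5623, -0.0542, 0.1937]
eef_rot: [-180.0, -0.2, 176.2]
contact_force: [0.1, -0.1, -1.3]
gripper_width: 0.0397
time_s: 45.7
tcp_pos: [0.5605, -0.053, 0.195]
eef_rot: [-180.0, -0.1, 176.3]
contact_force: [-1.1, 0.6, -1.5]
gripper_width: 0.0395
at [ 0.5605 -0.053   0.195 ] rpy [-1.800e+02 -1.000e-01  1.763e+02] w 0.0395 F [-1.1  0.6 -1.5] t 45.7 q6 -108
az total 0.0 then shift [-0.0117 -0.003   0.09  ] rows>= 3
```

```bash
python3 -m inch '-.008 -.002 .015 0 0 0 .2;-.0037 -.001 .025 0 0 0 .2;0 0 .025 0 0 0 .2;0 0 .015 0 0 0 .2;0 0 .01 0 0 0 .2;0 0 0 0 0 0 .2;0 0 0 0 0 0 .2;0 0 0 0 0 0 .2'; python3 g.py .572 -.0567 .0887 176.3
python3 - <<'E'
from h import *
im=snap('scene','s14.png')
cv2.imwrite('pics/s14c.png',cv2.resize(im[170:280,260:400,::-1],None,fx=5,fy=5,interpolation=2))
E
```

```text
time_s: 46.37
tcp_pos: [0.5743, -0.0564, 0.1069]
eef_rot: [180.0, 0.1, 176.3]
contact_force: [-0.4, 0.1, -1.4]
gripper_width: 0.0395
at [ 0.5743 -0.0564  0.1069] rpy [1.7998e+02 1.2000e-01 1.7634e+02] w 0.0395 F [-0.4  0.1 -1.4] t 46.3667 q6 -107
az total 0.0008 then shift [ 0.0022 -0.0004  0.0182] rows>= 1
```

View pics/s14c.png

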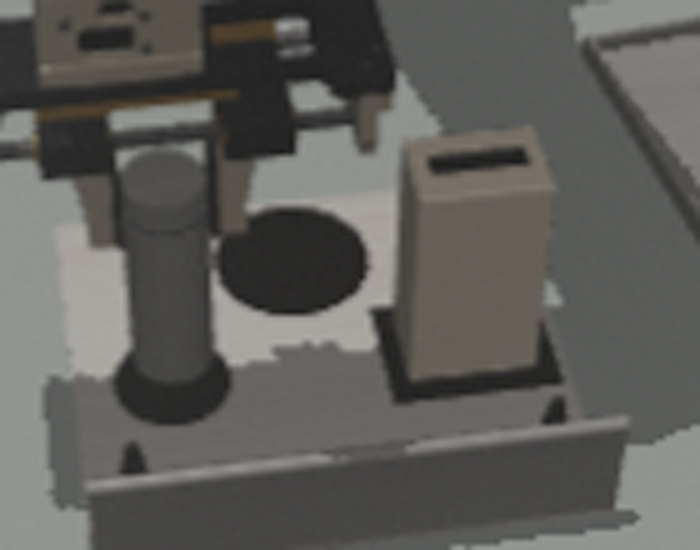

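The dispenser sits evenly on its pad and the flask hangs centred over the small pad (crop 172,385).

```bash
python3 -m inch '.0015 0 .007 0 0 0 .2;0 0 .006 0 0 0 .2;0 0 .003 0 0 0 .2;0 0 0 0 0 0 .2;0 0 0 0 0 0 .2'; python3 -m inch '0 0 .001 0 0 0 .2;0 0 0 0 0 0 .2;0 0 0 0 0 0 .2'
```

```text
time_s: 46.83
tcp_pos: [0.572, -0.0567, 0.0892]
eef_rot: [-180.0, -0.0, 176.3]
contact_force: [-0.0, -0.3, -1.9]
gripper_width: 0.0394
time_s: 47.08
tcp_pos: [0.5724, -0.0567, 0.0887]
eef_rot: [180.0, 0.0, 176.3]
contact_force: [0.3, -1.0, -0.1]
gripper_width: 0.0397
```

```bash
python3 -m inch '0 0 .0005 0 0 0 .2;0 0 0 0 0 0 .2;0 0 0 0 0 0 .2'; python3 -m inch '0 0 0 0 0 0 .55;0 0 0 0 0 0 .65;0 0 0 0 0 0 .75;0 0 0 0 0 0 .8;0 0 0 0 0 0 .8;0 0 -.015 0 0 0 .8;0 0 -.025 0 0 0 .8;0 0 -.03 0 0 0 .8;0 0 -.035 0 0 0 1;0 0 0 0 0 0 1;0 0 0 0 0 0 1'; python3 g.py .4288 .3857 .192 176.3
```

```text
time_s: 47.33
tcp_pos: [0.5726, -0.0567, 0.0886]
eef_rot: [-180.0, 0.1, 176.3]
contact_force: [-0.9, 0.2, 5.6]
gripper_width: 0.0398
time_s: 48.25
tcp_pos: [0.5734, -0.0565, 0.1953]
eef_rot: [179.9, 0.3, 176.3]
contact_force: [-0.6, -0.7, -0.5]
gripper_width: 0.0842
at [ 0.5734 -0.0565  0.1953] rpy [179.93   0.26 176.3 ] w 0.0842 F [-0.6 -0.7 -0.5] t 48.25 q6 -108
az total 0.0001 then shift [0.1728 0.4319 0.0033] rows>= 12
```

```bash
python3 -m inch '.006 .015 0 0 0 0 1;.01 .025 0 0 0 0 1;.014 .035 0 0 0 0 1;.014 .035 0 0 0 0 1;.014 .035 0 0 0 0 1;.014 .035 0 0 0 0 1;.014 .035 0 0 0 0 1;.014 .035 0 0 0 0 1;.014 .035 0 0 0 0 1;.014 .035 0 0 0 0 1;.014 .035 0 0 0 0 1;.014 .035 0 0 0 0 1;.011 .027 0 0 0 0 1;.006 .015 0 0 0 0 1;0 0 0 0 0 0 1;0 0 0 0 0 0 1;0 0 0 0 0 0 1'; python3 g.py .4288 .3857 .092 176.3
```

```text
time_s: 49.67
tcp_pos: [0.4272, 0.3846, 0.1922]
eef_rot: [-179.9, -0.0, 176.3]
contact_force: [0.0, 0.3, -1.2]
gripper_width: 0.0879
at [0.4272 0.3846 0.1922] rpy [-1.7992e+02 -5.0000e-02  1.7629e+02] w 0.0879 F [ 0.   0.3 -1.2] t 49.6667 q6 -155
az total -0.0002 then shift [-0.0015  0.0012  0.1002] rows>= 3
```

```bash
python3 -m inch '-.001 0 .025 0 0 0 1;0 0 .03 0 0 0 1;0 0 .025 0 0 0 1;0 0 .015 0 0 0 1;0 0 .005 0 0 0 1;0 0 0 0 0 0 1;0 0 0 0 0 0 1;0 0 0 0 0 0 1'; python3 g.py .4288 .3857 .092 176.3;  python3 -m inch '0 0 0 0 0 0 .8;0 0 0 0 0 0 .75;0 0 0 0 0 0 .7;0 0 0 0 0 0 .65;0 0 0 0 0 0 .6;0 0 0 0 0 0 .5;0 0 0 0 0 0 .45;0 0 0 0 0 0 .45;0 0 0 0 0 0 .45' 20; python3 g.py .4288 .3857 .092 176.3
```

```text
time_s: 50.33
tcp_pos: [0.4291, 0.3859, 0.0944]
eef_rot: [179.9, 0.1, 176.3]
contact_force: [-0.0, 0.3, 0.6]
gripper_width: 0.0874
at [0.4291 0.3859 0.0944] rpy [1.7990e+02 7.0000e-02 1.7628e+02] w 0.0874 F [-0.   0.3  0.6] t 50.3333 q6 -155
az total -0.0004 then shift [ 0.0003 -0.0002  0.0024] rows>= 1
time_s: 51.08
tcp_pos: [0.4285, 0.3856, 0.0932]
eef_rot: [180.0, 0.0, 176.3]
contact_force: [-0.1, -0.8, 3.4]
gripper_width: 0.0596
at [0.4285 0.3856 0.0932] rpy [1.7999e+02 1.0000e-02 1.7631e+02] w 0.0596 F [-0.1 -0.8  3.4] t 51.0833 q6 -155
az total 0.0001 then shift [-0.0003  0.0001  0.0012] rows>= 1
```

```bash
python3 -m inch '0 0 -.01 0 0 0 .4;0 0 -.02 0 0 0 .4;0 0 -.03 0 0 0 .4;0 0 -.03 0 0 0 .4;0 0 -.01 0 0 0 .4;-.003 -.015 0 0 0 0 .4;-.006 -.025 0 0 0 0 .4;-.008 -.03 0 0 0 0 .4;-.008 -.03 0 0 0 0 .4;-.008 -.03 0 0 0 0 .4;-.008 -.03 0 0 0 0 .4;-.008 -.03 0 0 0 0 .4;-.008 -.03 0 0 0 0 .4;-.008 -.03 0 0 0 0 .4;-.008 -.03 0 0 0 0 .4;-.008 -.03 0 0 0 0 .4;-.008 -.025 0 0 0 0 .4;-.006 -.018 0 0 0 0 .4;-.003 -.008 0 0 0 0 .4;0 0 0 0 0 0 .4'; python3 -m inch '0 0 0 0 0 0 .4;0 0 0 0 0 0 .4'; python3 g.py .506 .0188 .113 176.3
```

```text
time_s: 52.75
tcp_pos: [0.5023, 0.0172, 0.1923]
eef_rot: [-180.0, -0.1, 176.2]
contact_force: [0.2, 0.1, -1.9]
gripper_width: 0.0599
time_s: 52.92
tcp_pos: [0.5025, 0.0194, 0.1926]
eef_rot: [180.0, -0.0, 176.3]
contact_force: [0.1, 1.2, -1.5]
gripper_width: 0.0596
at [0.5025 0.0194 0.1926] rpy [ 1.800e+02 -4.000e-02  1.763e+02] w 0.0596 F [ 0.1  1.2 -1.5] t 52.9167 q6 -118
az total 0.0001 then shift [-0.0036 -0.0004  0.0796] rows>= 2
```

```bash
python3 -m inch '-.003 -.0005 .015 0 0 0 .4;0 0 .025 0 0 0 .4;0 0 .02 0 0 0 .4;0 0 .013 0 0 0 .4;0 0 .006 0 0 0 .4;0 0 0 0 0 0 .4;0 0 0 0 0 0 .4;0 0 0 0 0 0 .4'; python3 g.py .506 .0188 .0962 176.3
python3 - <<'E'
from h import *
im=snap('scene','s15.png')
cv2.imwrite('pics/s15c.png',cv2.resize(im[170:280,260:400,::-1],None,fx=5,fy=5,interpolation=2))
E
```

```text
time_s: 53.58
tcp_pos: [0.5065, 0.0189, 0.115]
eef_rot: [180.0, 0.1, 176.3]
contact_force: [-0.3, 0.3, -1.9]
gripper_width: 0.0593
at [0.5065 0.0189 0.115 ] rpy [1.7997e+02 9.0000e-02 1.7635e+02] w 0.0593 F [-0.3  0.3 -1.9] t 53.5833 q6 -118
az total 0.0008 then shift [ 0.0005 -0.0001  0.0188] rows>= 1
```

View pics/s15c.png

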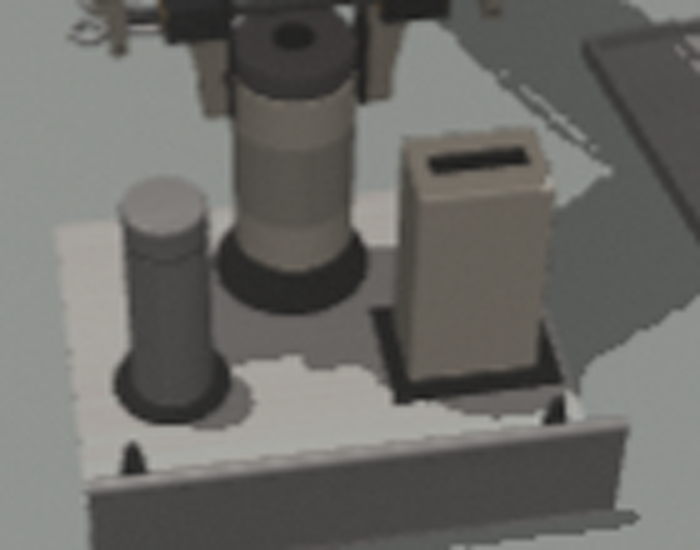

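The flask and dispenser stand on their pads, and the canister hangs centred over the large one (crop 293,265). I'll lower it.

```bash
python3 -m inch '0 0 .007 0 0 0 .4;0 0 .006 0 0 0 .4;0 0 .004 0 0 0 .4;0 0 0 0 0 0 .4;0 0 0 0 0 0 .4'; python3 -m inch '0 0 .0008 0 0 0 .4;0 0 0 0 0 0 .4;0 0 0 0 0 0 .4'
```

```text
time_s: 54.05
tcp_pos: [0.5056, 0.0181, 0.0966]
eef_rot: [-180.0, -0.0, 176.3]
contact_force: [-0.2, 1.5, -1.5]
gripper_width: 0.0598
time_s: 54.3
tcp_pos: [0.5058, 0.0183, 0.0961]
eef_rot: [180.0, -0.0, 176.3]
contact_force: [0.6, 1.0, -1.6]
gripper_width: 0.0597
```

```bash
python3 -m inch '0 0 .0006 0 0 0 .4;0 0 0 0 0 0 .4;0 0 0 0 0 0 .4'
```

```text
time_s: 54.55
tcp_pos: [0.506, 0.0183, 0.096]
eef_rot: [180.0, 0.0, 176.3]
contact_force: [-1.4, 0.1, 5.1]
gripper_width: 0.0593
```

Contact, so I'll release, retreat upward and move aside.

```bash
python3 -m inch '0 0 0 0 0 0 .75;0 0 0 0 0 0 .85;0 0 0 0 0 0 1;0 0 0 0 0 0 1;0 0 0 0 0 0 1;0 0 -.015 0 0 0 1;0 0 -.025 0 0 0 1;0 0 -.03 0 0 0 1;0 0 -.035 0 0 0 1;0 0 -.03 0 0 0 1;0 .02 0 0 0 0 1;0 .035 0 0 0 0 1;0 .035 0 0 0 0 1;0 .035 0 0 0 0 1;0 .035 0 0 0 0 1;0 .035 0 0 0 0 1;0 .035 0 0 0 0 1;0 .03 0 0 0 0 1;0 0 0 0 0 0 1;0 0 0 0 0 0 1'
python3 - <<'E'
from h import *
a=snap('scene','s16.png');b=snap('top','t16.png')
a=cv2.resize(a[170:280,260:400,::-1],None,fx=2.8,fy=2.8,interpolation=2);b=cv2.resize(b[120:230,260:400,::-1],None,fx=2.8,fy=2.8,interpolation=2)
cv2.imwrite('pics/f16.png',np.hstack([a,b]))
c=cv2.resize(cv2.imread('pics/s16.png'),(800,500));cv2.imwrite('pics/f16s.png',c)
E
```

```text
time_s: 56.22
tcp_pos: [0.5223, 0.2791, 0.2297]
eef_rot: [-179.9, -0.1, 176.4]
contact_force: [-0.6, 0.2, 0.1]
gripper_width: 0.0879
```

View pics/f16.png

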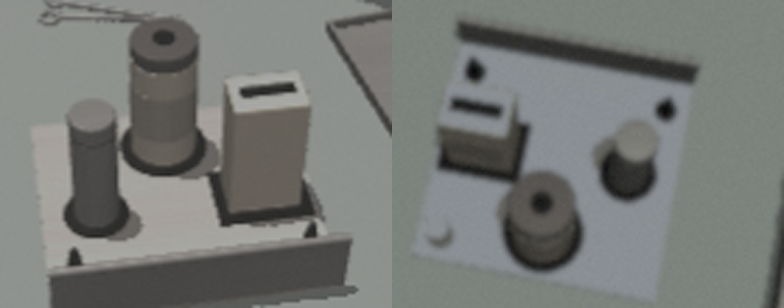

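View pics/f16s.png

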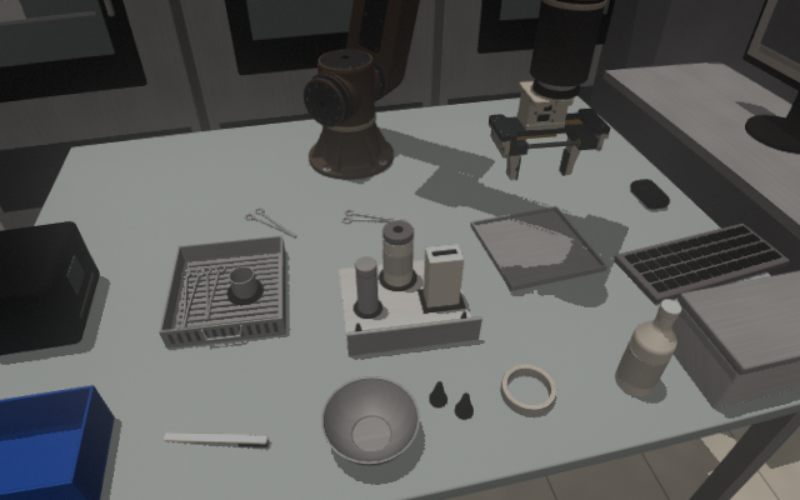

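Run:
```python
from h import *
th=np.linspace(0,2*np.pi,60); out=[]
# pad centres as each camera sees them (large/scene from the unoccluded s3 view)
L=ray('scene',[[318.0,221.4]],.007)[0,:2]; print(L)
C={'top':dict(l=(.5021,.0169),s=(.572,-.058),q=(.5803,.0865)),'scene':dict(l=L,s=(.575,-.0562),q=None)}
for n,f,(x0,y0,w,h) in(('scene','s16',(265,170,125,85)),('top','t16',(262,130,110,90))):
    im=cv2.resize(cv2.imread(f'pics/{f}.png')[y0:y0+h,x0:x0+w],None,fx=6.3,fy=6.3,interpolation=2)
    def dr(P,c): cv2.polylines(im,[((proj(n,P)-[x0,y0]+.5)*6.3).astype(int).reshape(-1,1,2)],True,c,1)
    for k,rp,ro,z in(('l',.04,.03,.132),('s',.029,.02,.122)):
        c=C[n][k]
        for rad,zz,col in((rp,.007,(0,0,255)),(ro,.007,(0,255,255)),(ro,z,(0,255,0))): dr(np.c_[c[0]+rad*np.cos(th),c[1]+rad*np.sin(th),np.full(60,zz)],col)
    if C[n]['q'] is not None:
        a=np.radians(-3.7);R=np.array([[np.cos(a),-np.sin(a)],[np.sin(a),np.cos(a)]])
        for hx,hy,zz,col in((.032,.042,.007,(0,0,255)),(.022,.032,.007,(0,255,255)),(.022,.032,.127,(0,255,0))):
            p=np.array([[-hx,-hy],[hx,-hy],[hx,hy],[-hx,hy]])@R.T+C[n]['q']; dr(np.c_[p,np.full(4,zz)],col)
    cv2.imwrite(f'pics/ov_{n}.png',im)
```

```text
[0.50463875 0.01920307]
```

View pics/ov_scene.png

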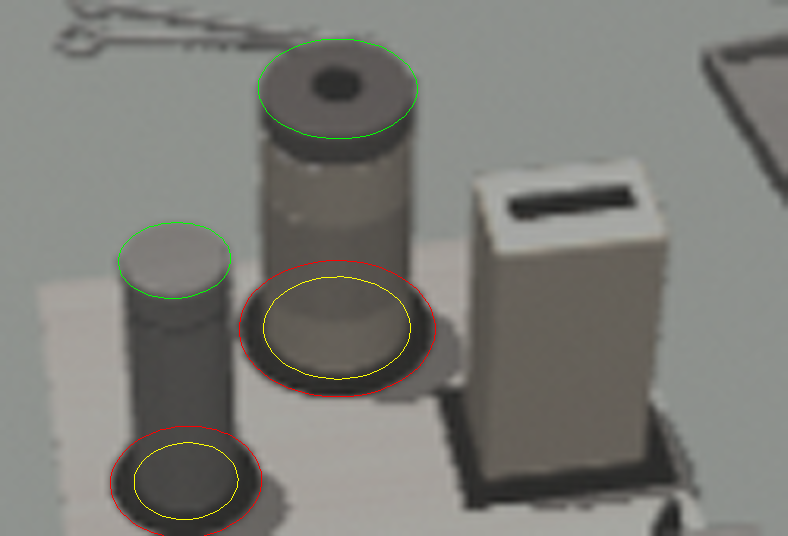

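View pics/ov_top.png

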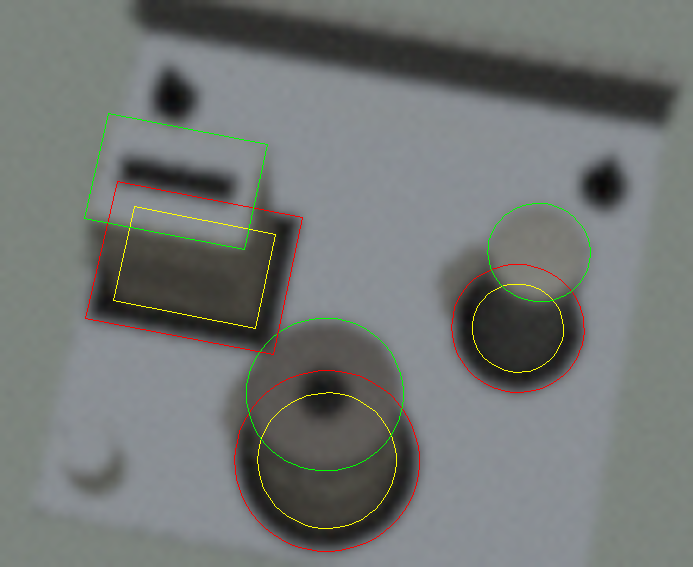

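The overlays of objects perfectly centred on their pads match both pictures within a few mm. The gripper is clear of everything, so I'm handing in.

```bash
python3 -c "
from plant import r
print(r.close_job(), r.get_state()['time_s'])"
```

```text
the job is handed in; nothing more can be done
the job is handed in; nothing more can be done
```

I parked the canister, flask and dispenser on the side tray and stood the cup on the basket seat. I then put the dispenser, flask and canister back on their own pads and handed the job in, with the clock at about 56 s of the 144 s allowed. Every release was made after light contact with the surface, at no more than about 6 N on the wrist, and the arm ended raised, open and clear of everything.

**Placement:** overlays of ideally centred objects, drawn on pictures from both cameras, put the canister and flask within a few mm of their pad centres. They put the cup within about 2–3 mm of the seat centre, measured just after it was released. The dispenser was overlaid in the top view only; it looks centred to within a few mm and square with its pad. In the scene view I judged it only by eye, from the even margins.

**Disagreements:** the two cameras differed by up to about 6–7 mm in absolute x, so I used averages, positions relative to the pads, and the poses at which the grasps closed. The network's `basket_seat` result was about 45 mm off, because it pointed at the whole basket, so I used the dark seat's outline instead. No other check failed. The hand-in gave no verdict, so I have no confirmation beyond these checks.

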